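# Find the juicy lemons by squeezing

### The job

Feel each of the three lemons with a gentle squeeze across its middle, without bruising it. Set the soft, juicy ones down on the off-white serving slab, and leave the hard, dried-out ones lying where they are on the worktop; let everything else stand undisturbed.

Things in the scene. Friction and masses are not known exactly. Their poses are not given: they have to be found in the camera images.
- lemon_1_centre (a point): Lemon 1, 77 mm long, 55 wide, 54 high, 0.1 kg, lying on a small flat (it does not roll off). The point is its centre, 27 mm above its underside; x = its length, y = level across its middle, z = up. All three look alike; at least one is soft; how many and which differs from run to run. To feel it, squeeze across the middle along its y: about 53.5 mm between the flanks.
- lemon_2_centre (a point): Lemon 2, 77 mm long, 55 wide, 54 high, 0.1 kg, lying on a small flat (it does not roll off). The point is its centre, 27 mm above its underside; x = its length, y = level across its middle, z = up. All three look alike; at least one is soft; how many and which differs from run to run. Under 6 N on each finger a soft lemon gives 5 to 8 mm in all (never over 10) and springs back; a hard one under 2.5.
- lemon_3_centre (a point): Lemon 3, 77 mm long, 55 wide, 54 high, 0.1 kg, lying on a small flat (it does not roll off). The point is its centre, 27 mm above its underside; x = its length, y = level across its middle, z = up. All three look alike; at least one is soft; how many and which differs from run to run. Finger force over 24 N in all (12 N on each finger) bruises a lemon.
- slab: Off-white glazed serving slab, fixed in place, 125 mm (x) by 300 (y), top face 17 mm above the worktop. Origin: centre of its underside, on the worktop (which here lies 7.5 mm below z = 0); y along its length, z up. There is room for three lemons. Bystanders (mug, egg box, jars, kettle, paper roll) stand to the left of the lemons and behind them, 0.12 m or more away.
Mind the look-alikes: they are no part of the job. Leave any pink, purple or turquoise look-alike of the part that bears lemon_1_centre alone.

How it is judged:
At the end, for the whole second after the job is handed in: Every soft lemon rests on the serving slab (its centre over the slab, within 60 mm of the slab's centre across and 145 mm along, and 34 to 54 mm above the slab's underside); every hard lemon rests on the worktop within 50 mm of where it lay at the start; all are still (((value of joint lemon_1_core below 3.178 rad and (distance of lemon_1_centre from where it was at the start of the episode below 0.05 m and height (world z) of lemon_1_centre below 0.03 m)) or (not (value of joint lemon_1_core below 3.178 rad) and (x of lemon_1_centre in the frame of slab between -0.06 and 0.06 m and y of lemon_1_centre in the frame of slab between -0.145 and 0.145 m and z of lemon_1_centre in the frame of slab between 0.034 and 0.054 m))) and linear speed of each of lemon_1, lemon_2, lemon_3 below 0.03 m/s and ((value of joint lemon_2_core below 3.178 rad and (distance of lemon_2_centre from where it was at the start of the episode below 0.05 m and height (world z) of lemon_2_centre below 0.03 m)) or (not (value of joint lemon_2_core below 3.178 rad) and (x of lemon_2_centre in the frame of slab between -0.06 and 0.06 m and y of lemon_2_centre in the frame of slab between -0.145 and 0.145 m and z of lemon_2_centre in the frame of slab between 0.034 and 0.054 m))) and ((value of joint lemon_3_core below 3.178 rad and (distance of lemon_3_centre from where it was at the start of the episode below 0.05 m and height (world z) of lemon_3_centre below 0.03 m)) or (not (value of joint lemon_3_core below 3.178 rad) and (x of lemon_3_centre in the frame of slab between -0.06 and 0.06 m and y of lemon_3_centre in the frame of slab between -0.145 and 0.145 m and z of lemon_3_centre in the frame of slab between 0.034 and 0.054 m)))); the robot touches nothing.
It fails at once if a lemon is bruised: more than 24 N of finger force on it (contact force between the fingers and lemon_1 above 24 N or contact force between the fingers and lemon_2 above 24 N or contact force between the fingers and lemon_3 above 24 N).
It fails at once if a lemon is dropped or thrown instead of being set down (faster than 0.7 m/s while not held) ((linear speed of lemon_1 above 0.7 m/s and contact force between the fingers and lemon_1 below 0.05 N) or (linear speed of lemon_2 above 0.7 m/s and contact force between the fingers and lemon_2 below 0.05 N) or (linear speed of lemon_3 above 0.7 m/s and contact force between the fingers and lemon_3 below 0.05 N)).
It fails at once if one of the bystanders is shoved (over 30 mm) or tipped (distance of any of mug, honey_jar, egg_box, spice_jar, mustard_jar from where it was at the start of the episode above 0.03 m or angle between any of mug, honey_jar, egg_box, spice_jar, mustard_jar's own z axis and vertical above 0.35 rad).
It also fails if it takes over 64 s, if anything falls off the work surface, if the arm or the gripper's body presses on something with over 40 N, if the wrist force passes 120 N, or if a joint passes its speed limit or range.

### The arm

A 7-joint arm with a two-finger parallel gripper is mounted at the origin on a cart in front of the work surface, level with it; the furniture and walls round the work are solid. World frame = base frame: x ahead of the robot, y to its left, z up, the work surface at z = 0. Lengths are in m, angles in rad, forces in N, time in s.
With the tool pointing down it reaches from about 0.4 to 0.875 m from the base axis. Payload 19.3 kg.
Tool frame: the origin (TCP) lies between the finger pads; the fingertips stand 17 mm ahead of it and the grasp point (between the pads) lies 2 mm behind it; x points along the fingers, y is the direction in which the jaws open and shut, and the axes are right-handed (so a half turn about x gives the same grasp; the last joint's range is limited). The gripper opens to 85 mm and grips with 20 to 120 N. Pads are 22 mm wide; open, the fingers measure 114 mm over their backs; the gripper's body (76 mm by 85 mm) begins 54 mm behind the grasp point. The pads swing forward as they close: fully open they stand 13 mm farther back than shut.
Start: joints at [1.037, 0.521, -0.036, 1.599, 0.021, 1.021, -0.113], TCP at [0.28, -0.559, 0.248] pointing down, gripper open.
Joint ranges: [-2.91, 2.91], [-0.3, 2.13], [-1.5, 1.42], [0.17, 2.43], [-1.26, 4.41], [0.16, 1.93], [-2.52, 2.52]. Speed limits (rad/s): [1.89, 1.89, 2.39, 2.39, 3.01, 3.01, 3.01].

### API

Orientations are given as [roll, pitch, yaw] about the fixed x, y, z axes, in that order (R = Rz(yaw) Ry(pitch) Rx(roll)).
In Python, from workcell import bot gives the robot as it stands.
- The arm moves only by the shell command python3 -m creep 'ROWS' [FORCE]. ROWS is JSON, a list of rows, each an object of numbers: "wx", "wy", "wz": the turn, a rotation vector about the tool's x, y, z in degrees; "tx", "ty", "tz": the shift along the tool's x, y, z in m; "claw": the closure, from 0 (fully open) to 1 (shut). A call has 1 to 8 rows; each row is the pose to reach, as a shift and turn from the pose measured when the call began, along the tool's axes at that moment; what a row does not reach only later rows make up. A row lasts 1/10 s, in which the tool goes at most 50 mm and 8.59 degrees, less where a joint would pass 70% of its speed; a pose out of reach is approached as far as the arm can. A call with a gripper value outside its range is refused whole. The fingers move at their own pace and stop on an object; FORCE is the grip in N (left out, the last holds). Time passes only in rows, so rows that repeat a pose let the fingers close. It gives the time, the measured TCP pose, the force and the opening at its end, in the units of the state.
- bot.observe(): the state, without advancing time (a new reading comes with each control period).
- bot.grab_frame(name): name is "side" or "top"; returns the picture (384x512x3 uint8, blue, green, red); there is no depth.
- bot.get_calibration(name): a dict with "fx", "fy", "cx", "cy" (pixels), "R" (3x3) and "t" (3): a world point X has camera coordinates R X + t. Camera axes: x right, y down, z forward; pixel columns grow to the right and rows downward; lengths in m; the calibration is good to about 2 mm. A picture is of the moment at which its call begins. get_calibration takes no time and is no camera call.
- bot.job_done(): hands the job in, once; it reports no verdict.
The state is a dict: "clock": time; "qpos": joint angles; "qd": joint speeds; "joint_efforts": joint torques, N m; "position": TCP position; "tool_rot": TCP orientation; "force": force on the tool from outside, world axes, zero at the start; "moment": the same for the moment, N m; "grip_width": finger opening in m.
Only numpy, scipy, OpenCV 4.12 (cv2) and the standard library are available. Lean on these libraries where they do the work, as an engineer would, in place of code of your own. Each camera call takes 0.05 s, during which the arm holds its last target.

## Working session

There is one attempt and no reset: what is moved stays moved. The work goes in short steps, Python scripts to look and compute and a shell command to move; the robot and the scene stay as the last step left them, time stands still between calls to the robot, and variables do not carry over. Pictures are saved under pics/ and viewed, and the job is handed in when it is done.

```bash
ls; mkdir -p pics
python3 - <<'E'
from workcell import bot
import cv2
print(bot.observe())
for n in("top","side"):
    f=bot.grab_frame(n); cv2.imwrite(f"pics/{n}0.png",f); print(n,bot.get_calibration(n))
E
```

```text
pics
{'clock': 0.0, 'qpos': array([ 1.03680809,  0.52201547, -0.03632995,  1.60001469,  0.02123141,
        1.02109605, -0.11278084]), 'qd': array([ 0.00070801,  0.00045638,  0.00132169, -0.00069093, -0.00071396,
        0.00059373, -0.00079434]), 'joint_efforts': array([ 2.21189475e-04, -9.27112198e+01,  1.97995685e+00, -3.69931626e+01,
        1.78885827e-02,  8.10593076e-03, -8.05848367e-05]), 'position': array([ 0.27940423, -0.55870811,  0.2477224 ]), 'tool_rot': array([-1.47686319,  1.56964859,  2.12854565]), 'force': array([-0.16613783,  0.63711391, -0.01576316]), 'moment': array([-0.0060296 , -0.02042581,  0.01140493]), 'grip_width': 0.08545283600058283}
top {'fx': 352.4059651190377, 'fy': 352.4059651190377, 'cx': 252.81580317157687, 'cy': 199.59214578485765, 'R': array([[ 0.00865231, -0.9999441 , -0.00607761],
       [-0.98291409, -0.00738712, -0.18391663],
       [ 0.18386146,  0.00756507, -0.98292306]]), 't': array([0.05907297, 0.60270724, 0.83468838])}
side {'fx': 370.29756926817174, 'fy': 370.29756926817174, 'cx': 258.4147020140409, 'cy': 187.79128756188024, 'R': array([[-0.86993016, -0.49315141,  0.00481602],
       [-0.27935287,  0.48469007, -0.82887726],
       [ 0.40642771, -0.7224107 , -0.55940977]]), 't': array([0.56838177, 0.15909579, 0.85009695])}
```

View pics/top0.png

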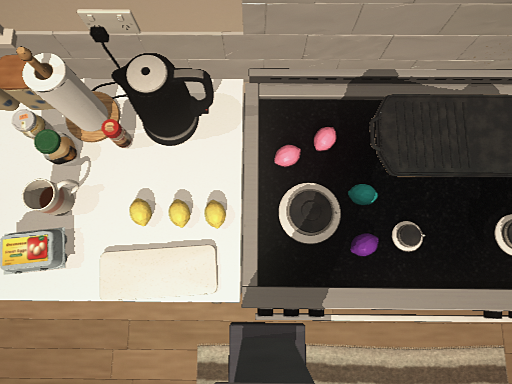

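View pics/side0.png

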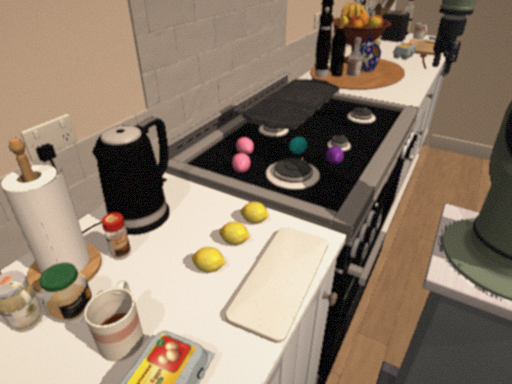

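The top view shows three yellow lemons at px (141,212), (179,213) and (215,214), and the slab at about (158,270). The look-alikes are on the hob: pink at (288,155) and (325,138), turquoise at (362,195), purple at (365,244). I choose the three yellow ones. Next I measure them in both views.

```bash
cat > h.py <<'E'
import numpy as np, cv2
from workcell import bot
from scipy.spatial.transform import Rotation as Ro
def cal(n):
    c=bot.get_calibration(n); return np.array([[c['fx'],0,c['cx']],[0,c['fy'],c['cy']],[0,0,1]]),np.array(c['R']),np.array(c['t'])
def cast(n,uv,z):
    K,R,t=cal(n); uv=np.atleast_2d(np.array(uv,float)); d=(R.T@np.linalg.inv(K)@np.c_[uv,np.ones(len(uv))].T).T
    o=-R.T@t; return o+d*((z-o[2])/d[:,2])[:,None]
def proj(n,X):
    K,R,t=cal(n); p=(K@(R@np.atleast_2d(X).T+t[:,None])).T; return p[:,:2]/p[:,2:]
def tri(u1,u2):
    P=[]
    for n in("top","side"):
        K,R,t=cal(n); P.append(K@np.c_[R,t])
    X=cv2.triangulatePoints(P[0],P[1],np.array(u1,float).reshape(2,1),np.array(u2,float).reshape(2,1)); return (X[:3]/X[3]).ravel()
def lemons(img,amin=80):
    h=cv2.cvtColor(img,cv2.COLOR_BGR2HSV); m=cv2.inRange(h,(20,110,60),(35,255,255))
    m=cv2.morphologyEx(m,cv2.MORPH_CLOSE,np.ones((3,3)))
    cs,_=cv2.findContours(m,cv2.RETR_EXTERNAL,cv2.CHAIN_APPROX_NONE)
    return [c for c in cs if cv2.contourArea(c)>amin]
def state():
    s=bot.observe(); p=s['position']; R=Ro.from_euler('xyz',s['tool_rot']).as_matrix(); return s,p,R
E
python3 - <<'E'
from h import *
np.set_printoptions(precision=4,suppress=True)
a={}
for n in("top","side"):
    f=cv2.imread(f"pics/{n}0.png")
    for c in lemons(f):
        M=cv2.moments(c); u=(M['m10']/M['m00'],M['m01']/M['m00'])
        print(n,np.round(u,1),cv2.contourArea(c),cast(n,u,.0195)[0])
        if n=="top":
            X=cast(n,c[:,0,:],.0195)[:,:2]
            hull=X.astype(np.float32)
            r=cv2.minAreaRect(hull*1000); print('  rect',r)
            cov=np.cov(cast(n,np.argwhere(cv2.drawContours(np.zeros(f.shape[:2],np.uint8),[c],-1,1,-1))[:,::-1],.0195)[:,:2].T)
            w,v=np.linalg.eigh(cov); print('  axis',np.degrees(np.arctan2(v[1,1],v[0,1])),4*np.sqrt(w))
            
f=cv2.imread("pics/top0.png")
h=cv2.cvtColor(f,cv2.COLOR_BGR2HSV)
print(h[270,158],h[255,110],h[285,200],h[230,160])
E
python3 -c "
import cv2
f=cv2.imread('pics/top0.png')[180:310,80:260];cv2.imwrite('pics/crop0.png',cv2.resize(f,None,fx=4,fy=4,interpolation=2))"
```

```text
top [ 15.3 251.5] 583.5 [0.4685 0.6742 0.0195]
  rect ((473.3849792480469, 651.1196899414062), (67.10148620605469, 115.64593505859375), 6.852729320526123)
  axis 71.59837105375546 [0.0786 0.1076]
top [214.7 213.6] 399.5 [0.571  0.1636 0.0195]
  rect ((571.0638427734375, 163.158935546875), (58.428810119628906, 62.082523345947266), 64.07770538330078)
  axis -166.92568830806746 [0.0529 0.0724]
top [179.  212.8] 403.0 [0.5723 0.2572 0.0195]
  rect ((572.4835205078125, 257.0035095214844), (60.73887634277344, 60.200069427490234), 58.87968063354492)
  axis -164.21253619004725 [0.0531 0.0731]
top [140.2 211.7] 409.5 [0.5745 0.3592 0.0195]
  rect ((575.0311279296875, 359.20538330078125), (61.21520233154297, 60.15921401977539), 64.51321411132812)
  axis -158.3698728020179 [0.0543 0.0729]
side [154.6 372.6] 663.0 [0.5001 0.6118 0.0195]
side [208.3 259.1] 546.5 [0.5759 0.3602 0.0195]
side [234.3 232.7] 446.5 [0.5737 0.2576 0.0195]
side [254.6 211.8] 397.0 [0.5725 0.1626 0.0195]
[ 22  23 244] [ 21  35 241] [ 23  21 244] [ 30  12 245]
```

View pics/crop0.png

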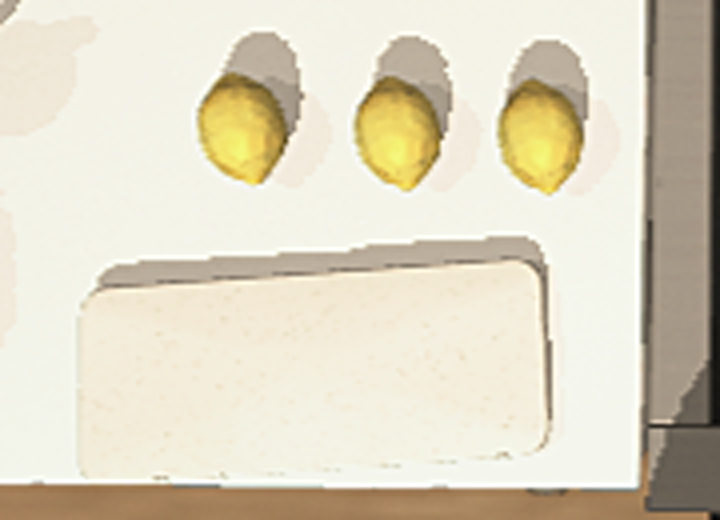

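The close crop confirms it: three yellow lemons with tips pointing upper-left to lower-right, and the slab below them. Both views agree within 2 mm on all three centres. Next I measure the long axes from the tips, and the slab from its corners.

Run:
```python
from h import *
from scipy.spatial.distance import cdist
np.set_printoptions(precision=4,suppress=True)
for n in("top","side"):
    f=cv2.imread(f"pics/{n}0.png")
    for c in lemons(f):
        M=cv2.moments(c); u=M['m10']/M['m00']
        if cv2.contourArea(c)>550 or u<100: continue
        X=cast(n,c[:,0,:],.0195)[:,:2]; D=cdist(X,X); i,j=np.unravel_index(D.argmax(),D.shape)
        d=X[i]-X[j]; d*=np.sign(d[0]); print(n,round(u),'len',D.max(),'yaw',np.degrees(np.arctan2(d[1],d[0])),(X[i]+X[j])/2)
f=cv2.imread("pics/top0.png"); h=cv2.cvtColor(f,cv2.COLOR_BGR2HSV)
m=cv2.inRange(h,(10,17,225),(28,60,255)); m[:240]=0; m[:,240:]=0; m[:,:90]=0;m[299:]=0
m=cv2.morphologyEx(m,cv2.MORPH_OPEN,np.ones((5,5)))
cs,_=cv2.findContours(m,0,1); c=max(cs,key=cv2.contourArea); r=cv2.minAreaRect(c); print(cv2.contourArea(c),r)
b=cv2.boxPoints(r); B=cast("top",b,.0095); print(b,B,B.mean(0),np.linalg.norm(np.diff(B,axis=0),axis=1))
R2=cv2.minAreaRect((cast("top",c[:,0,:],.0095)[:,:2]*1000).astype(np.float32)); print(R2)
s,p,R=state(); print(p,R)
```

```text
top 215 len 0.07402859983246561 yaw 15.969814037645909 [0.5715 0.1642]
top 179 len 0.07577456998590212 yaw 12.673527740207286 [0.5722 0.2585]
top 140 len 0.07589967020950471 yaw 19.88873747592669 [0.5753 0.3572]
side 208 len 0.07643746149530886 yaw -37.625149435395954 [0.5748 0.3559]
side 234 len 0.0804247872306389 yaw -41.84609520366226 [0.5748 0.2558]
side 255 len 0.09045870952461242 yaw -48.41682096991288 [0.5745 0.1605]
4970.0 ((156.7109832763672, 272.35736083984375), (47.72120666503906, 117.59786224365234), 86.00909423828125)
[[ 96.394  252.6469]
 [213.7067 244.4623]
 [217.028  292.0678]
 [ 99.7153 300.2524]] [[0.4677 0.4692 0.0095]
 [0.4914 0.165  0.0095]
 [0.3714 0.1531 0.0095]
 [0.3486 0.4499 0.0095]] [0.4198 0.3093 0.0095] [0.3051 0.1206 0.2977]
((419.88592529296875, 308.1659240722656), (120.3891372680664, 298.5306396484375), 4.444178104400635)
[ 0.2795 -0.5588  0.2478] [[-0.0005  0.4473 -0.8944]
 [ 0.0008 -0.8944 -0.4473]
 [-1.     -0.0009  0.0001]]
```

```bash
cat > go.py <<'E'
import sys
from h import *
# print shift/turn needed to TCP target x y z, with lemon-axis yaw (deg)
x,y,z,yaw=map(float,sys.argv[1:5]); s,p,R=state()
yd=np.radians(yaw-90); Y=np.array([np.cos(yd),np.sin(yd),0]); X=np.array([0,0,-1.]); Rt=np.c_[X,Y,np.cross(X,Y)]
w=np.degrees((Ro.from_matrix(R.T@Rt)).as_rotvec()); d=R.T@(np.array([x,y,z])-p)
print('t %.2f p %s w %.4f F %s'%(s['clock'],np.round(p,4),s['grip_width'],np.round(s['force'],1)),'| w',np.round(w,1),'t',np.round(d,4))
E
python3 -m creep '[{"ty":-0.515,"tz":-0.585,"wx":12},{"ty":-0.515,"tz":-0.585,"wx":12},{"ty":-0.515,"tz":-0.585,"wx":12},{"ty":-0.515,"tz":-0.585,"wx":12},{"ty":-0.515,"tz":-0.585,"wx":12},{"ty":-0.515,"tz":-0.585,"wx":12},{"ty":-0.515,"tz":-0.585,"wx":12},{"ty":-0.515,"tz":-0.585,"wx":12}]'
python3 go.py 0.572 0.163 0.15 14.5
```

```text
t 0.10 p [ 0.2795 -0.5588  0.2478] w 0.0855 F [-0.7  0.1 -0.5] | w [12.1  0.   0.1] t [ 0.0983 -0.5146 -0.5845]$[0]: bad value
```

```bash
python3 -m creep '[{"wx":12,"wy":0,"wz":0,"tx":0,"ty":-0.515,"tz":-0.585,"claw":0},{"wx":12,"wy":0,"wz":0,"tx":0,"ty":-0.515,"tz":-0.585,"claw":0},{"wx":12,"wy":0,"wz":0,"tx":0,"ty":-0.515,"tz":-0.585,"claw":0},{"wx":12,"wy":0,"wz":0,"tx":0,"ty":-0.515,"tz":-0.585,"claw":0},{"wx":12,"wy":0,"wz":0,"tx":0,"ty":-0.515,"tz":-0.585,"claw":0},{"wx":12,"wy":0,"wz":0,"tx":0,"ty":-0.515,"tz":-0.585,"claw":0},{"wx":12,"wy":0,"wz":0,"tx":0,"ty":-0.515,"tz":-0.585,"claw":0},{"wx":12,"wy":0,"wz":0,"tx":0,"ty":-0.515,"tz":-0.585,"claw":0}]' 20
python3 go.py 0.572 0.163 0.15 14.5
```

```text
clock: 0.9
position: [0.43, -0.1863, 0.2483]
tool_rot: [-1.25, 1.57, 2.146]
force: [1.4, -0.0, 0.3]
grip_width: 0.0852
t 0.90 p [ 0.43   -0.1863  0.2483] w 0.0852 F [ 1.4 -0.   0.3] | w [0.1 0.  0. ] t [ 0.0985 -0.3023 -0.2253]
```

```bash
python3 -m creep '[{"wx":0,"wy":0,"wz":0,"tx":0.098,"ty":-0.302,"tz":-0.225,"claw":0.2},{"wx":0,"wy":0,"wz":0,"tx":0.098,"ty":-0.302,"tz":-0.225,"claw":0.2},{"wx":0,"wy":0,"wz":0,"tx":0.098,"ty":-0.302,"tz":-0.225,"claw":0.2},{"wx":0,"wy":0,"wz":0,"tx":0.098,"ty":-0.302,"tz":-0.225,"claw":0.2},{"wx":0,"wy":0,"wz":0,"tx":0.098,"ty":-0.302,"tz":-0.225,"claw":0.2},{"wx":0,"wy":0,"wz":0,"tx":0.098,"ty":-0.302,"tz":-0.225,"claw":0.2},{"wx":0,"wy":0,"wz":0,"tx":0.098,"ty":-0.302,"tz":-0.225,"claw":0.2},{"wx":0,"wy":0,"wz":0,"tx":0.098,"ty":-0.302,"tz":-0.225,"claw":0.2}]' 20
python3 go.py 0.572 0.163 0.15 14.5; sleep 0;python3 - <<'E'
from h import *
for n in("top","side"): cv2.imwrite(f"pics/{n}1.png",bot.grab_frame(n))
E
```

```text
clock: 1.7
position: [0.5719, 0.1655, 0.1495]
tool_rot: [-0.94, 1.569, 2.457]
force: [0.4, -0.7, 0.6]
grip_width: 0.0683
t 1.70 p [0.5719 0.1655 0.1495] w 0.0683 F [ 0.4 -0.7  0.6] | w [0.1 0.1 0.1] t [-0.0005  0.0024  0.0006]
```

View pics/side1.png

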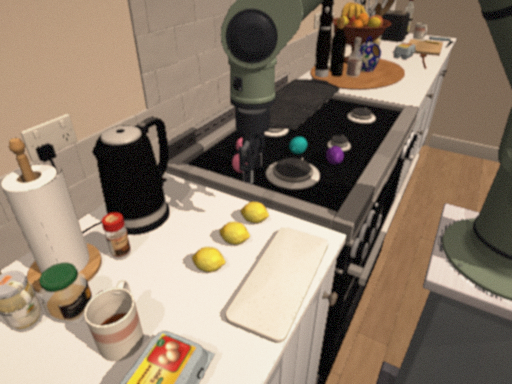

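View pics/top1.png

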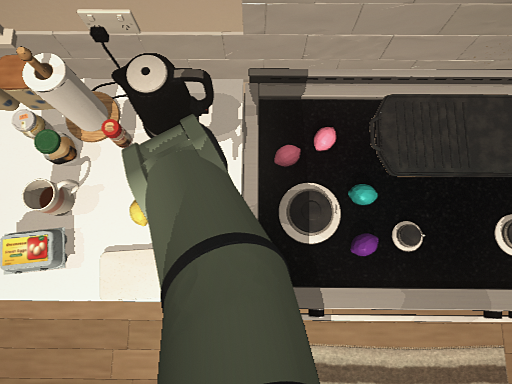

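The side view shows the open gripper over the right-hand lemon, with its tips at about (250,178). The top view is blocked by the arm. I'll descend over that lemon.

```bash
python3 -m creep '[{"wx":0,"wy":0,"wz":0,"tx":0.04,"ty":0.002,"tz":0.001,"claw":0.2},{"wx":0,"wy":0,"wz":0,"tx":0.08,"ty":0.002,"tz":0.001,"claw":0.2},{"wx":0,"wy":0,"wz":0,"tx":0.105,"ty":0.002,"tz":0.001,"claw":0.2},{"wx":0,"wy":0,"wz":0,"tx":0.12,"ty":0.002,"tz":0.001,"claw":0.2},{"wx":0,"wy":0,"wz":0,"tx":0.13,"ty":0.002,"tz":0.001,"claw":0.2},{"wx":0,"wy":0,"wz":0,"tx":0.135,"ty":0.002,"tz":0.001,"claw":0.2},{"wx":0,"wy":0,"wz":0,"tx":0.135,"ty":0.002,"tz":0.001,"claw":0.2}]' 20
python3 go.py 0.572 0.163 0.0145 14.5; sleep 0;python3 - <<'E'
from h import *
f=bot.grab_frame("side")
cv2.imwrite("pics/side2.png",cv2.resize(f[150:300,150:350],None,fx=4,fy=4,interpolation=2))
E
```

```text
clock: 2.5
position: [0.571, 0.1668, 0.0139]
tool_rot: [-1.265, 1.567, 2.137]
force: [0.7, 1.4, 0.6]
grip_width: 0.0684
t 2.50 p [0.571  0.1668 0.0139] w 0.0684 F [0.7 1.4 0.6] | w [0.4 0.1 0.2] t [-0.0006  0.0039  0.0001]
```

View pics/side2.png

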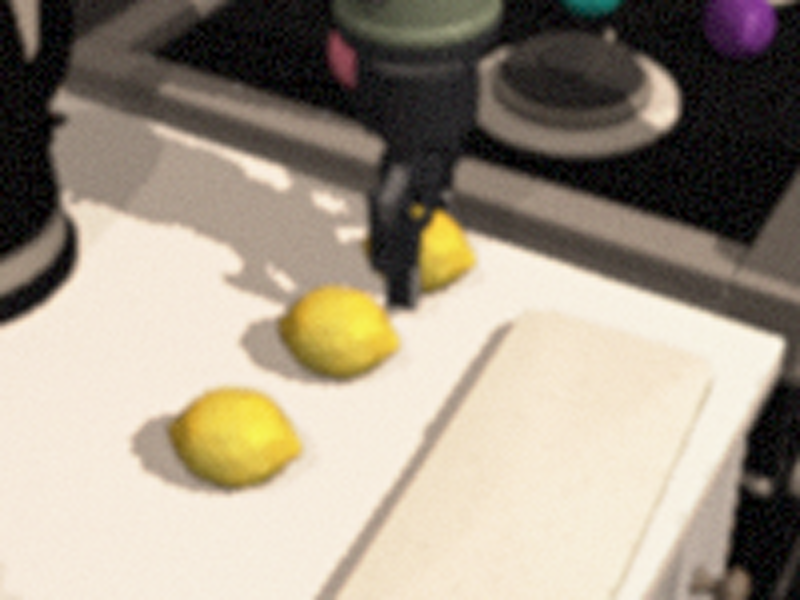

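The fingers straddle the right-hand lemon at crop (430,250), clear of the middle one. I trim the 4 mm offset before squeezing.

```bash
python3 -m creep '[{"wx":0,"wy":0,"wz":0,"tx":0,"ty":0.004,"tz":0,"claw":0.2},{"wx":0,"wy":0,"wz":0,"tx":0,"ty":0.004,"tz":0,"claw":0.2},{"wx":0,"wy":0,"wz":0,"tx":0,"ty":0.004,"tz":0,"claw":0.28},{"wx":0,"wy":0,"wz":0,"tx":0,"ty":0.004,"tz":0,"claw":0.32},{"wx":0,"wy":0,"wz":0,"tx":0,"ty":0.004,"tz":0,"claw":0.34},{"wx":0,"wy":0,"wz":0,"tx":0,"ty":0.004,"tz":0,"claw":0.34}]' 20
python3 go.py 0.572 0.163 0.0145 14.5
```

```text
clock: 3.15
position: [0.5723, 0.1631, 0.0144]
tool_rot: [-1.445, 1.567, 1.957]
force: [0.4, 0.9, 0.3]
grip_width: 0.0567
t 3.15 p [0.5723 0.1631 0.0144] w 0.0567 F [0.4 0.9 0.3] | w [0.4 0.  0.2] t [-0.0001  0.      0.0003]
```

Aligned. Now I close in roughly 1 mm steps, checking the opening each time.

```bash
python3 -m creep '[{"wx":0,"wy":0,"wz":0,"tx":0,"ty":0,"tz":0,"claw":0.36},{"wx":0,"wy":0,"wz":0,"tx":0,"ty":0,"tz":0,"claw":0.375},{"wx":0,"wy":0,"wz":0,"tx":0,"ty":0,"tz":0,"claw":0.375}]' 20 | grep -E "force|grip|clock"
python3 -m creep '[{"wx":0,"wy":0,"wz":0,"tx":0,"ty":0,"tz":0,"claw":0.385},{"wx":0,"wy":0,"wz":0,"tx":0,"ty":0,"tz":0,"claw":0.385}]' 20 | grep -E "force|grip|clock"
python3 -m creep '[{"wx":0,"wy":0,"wz":0,"tx":0,"ty":0,"tz":0,"claw":0.395},{"wx":0,"wy":0,"wz":0,"tx":0,"ty":0,"tz":0,"claw":0.395}]' 20 | grep -E "force|grip|clock"
```

```text
clock: 3.45
force: [0.4, 0.7, 1.9]
grip_width: 0.0531
clock: 3.65
force: [-0.5, 0.5, 2.7]
grip_width: 0.0525
clock: 3.85
force: [-1.3, 0.6, 3.6]
grip_width: 0.0518
```

```bash
python3 -m creep '[{"wx":0,"wy":0,"wz":0,"tx":0,"ty":0,"tz":0,"claw":0.395},{"wx":0,"wy":0,"wz":0,"tx":0,"ty":0,"tz":0,"claw":0.395}]' 20 | grep -E "force|grip|clock"
python3 -m creep '[{"wx":0,"wy":0,"wz":0,"tx":0,"ty":0,"tz":0,"claw":0.402},{"wx":0,"wy":0,"wz":0,"tx":0,"ty":0,"tz":0,"claw":0.402}]' 20 | grep -E "force|grip|clock"
python3 go.py 0.572 0.163 0.0145 14.5
```

```text
clock: 4.05
force: [-0.5, 0.5, 4.4]
grip_width: 0.0516
clock: 4.25
force: [-0.3, -0.3, 5.6]
grip_width: 0.051
t 4.25 p [0.5723 0.1631 0.0145] w 0.0510 F [-0.3 -0.3  5.6] | w [0.4 0.  0.2] t [0.     0.     0.0003]
```

The opening follows the command down to 51.0 mm (about 2.5 mm of give), with fz rising to 5.6 N. That does not yet separate soft from hard. Instead of pressing further I'll give the other lemons the same small squeeze and compare.

```bash
python3 -m creep '[{"wx":0,"wy":0,"wz":0,"tx":0,"ty":0,"tz":0,"claw":0.36},{"wx":0,"wy":0,"wz":0,"tx":0,"ty":0,"tz":0,"claw":0.25},{"wx":0,"wy":0,"wz":0,"tx":0,"ty":0,"tz":0,"claw":0.2},{"wx":0,"wy":0,"wz":0,"tx":-0.04,"ty":0,"tz":0,"claw":0.2},{"wx":0,"wy":0,"wz":0,"tx":-0.08,"ty":0,"tz":0,"claw":0.2},{"wx":0,"wy":0,"wz":0,"tx":-0.1,"ty":0,"tz":0,"claw":0.2},{"wx":0,"wy":0,"wz":0,"tx":-0.1,"ty":0,"tz":0,"claw":0.2}]' 20 | grep -E "force|grip|clock"
python3 go.py 0.573 0.2575 0.1145 14.5
```

```text
clock: 4.95
force: [0.5, -0.6, 0.5]
grip_width: 0.0678
t 4.95 p [0.5738 0.1632 0.1175] w 0.0678 F [ 0.5 -0.6  0.5] | w [ 0.4 -0.2  0.2] t [ 0.0034 -0.0914 -0.0234]
```

```bash
python3 -m creep '[{"wx":0,"wy":0,"wz":0,"tx":0.003,"ty":-0.04,"tz":-0.01,"claw":0.2},{"wx":0,"wy":0,"wz":0,"tx":0.003,"ty":-0.08,"tz":-0.02,"claw":0.2},{"wx":0,"wy":0,"wz":0,"tx":0.003,"ty":-0.091,"tz":-0.023,"claw":0.2},{"wx":0,"wy":0,"wz":0,"tx":0.003,"ty":-0.091,"tz":-0.023,"claw":0.2},{"wx":0,"wy":0,"wz":0,"tx":0.003,"ty":-0.091,"tz":-0.023,"claw":0.2}]' 20 | grep -E "force|grip|clock"
python3 go.py 0.573 0.2575 0.0145 14.5;  python3 - <<'E'
from h import *
f=bot.grab_frame("side")
for c in lemons(f):
    M=cv2.moments(c); u=(M['m10']/M['m00'],M['m01']/M['m00']); print(np.round(u,1),cv2.contourArea(c),cast("side",u,.0195)[0])
E
```

```text
clock: 5.45
force: [0.6, -0.7, 0.0]
grip_width: 0.0684
t 5.45 p [0.5726 0.2559 0.1143] w 0.0684 F [ 0.6 -0.7  0. ] | w [ 0.4 -0.2  0.2] t [ 0.0998 -0.0011 -0.0005]
[155.1 372.6] 679.0 [0.49956356 0.61132718 0.0195    ]
[208.3 259.1] 543.0 [0.57580589 0.3601795  0.0195    ]
[234.3 232.7] 446.0 [0.57363098 0.25764562 0.0195    ]
[254.7 211.4] 391.5 [0.57312563 0.16136862 0.0195    ]
```

Lemon A did not move beyond about 1 mm. Descending on the middle one.

```bash
python3 -m creep '[{"wx":0,"wy":0,"wz":0,"tx":0.04,"ty":-0.001,"tz":0,"claw":0.2},{"wx":0,"wy":0,"wz":0,"tx":0.075,"ty":-0.001,"tz":0,"claw":0.2},{"wx":0,"wy":0,"wz":0,"tx":0.092,"ty":-0.001,"tz":0,"claw":0.2},{"wx":0,"wy":0,"wz":0,"tx":0.1,"ty":-0.001,"tz":0,"claw":0.2},{"wx":0,"wy":0,"wz":0,"tx":0.1,"ty":-0.001,"tz":0,"claw":0.2},{"wx":0,"wy":0,"wz":0,"tx":0.1,"ty":-0.001,"tz":0,"claw":0.2}]' 20 | grep -E "force|grip|clock"
python3 go.py 0.573 0.2575 0.0145 14.5
```

```text
clock: 6.1
force: [0.8, 0.6, 0.7]
grip_width: 0.0684
t 6.10 p [0.5736 0.2568 0.0157] w 0.0684 F [0.8 0.6 0.7] | w [ 0.3 -0.3  0.2] t [ 0.0012 -0.0008  0.0004]
```

```bash
python3 -m creep '[{"wx":0,"wy":0,"wz":0,"tx":0.001,"ty":-0.001,"tz":0,"claw":0.28},{"wx":0,"wy":0,"wz":0,"tx":0.001,"ty":-0.001,"tz":0,"claw":0.34},{"wx":0,"wy":0,"wz":0,"tx":0.001,"ty":-0.001,"tz":0,"claw":0.36},{"wx":0,"wy":0,"wz":0,"tx":0.001,"ty":-0.001,"tz":0,"claw":0.36}]' 20 | grep -E "force|grip|clock"
python3 go.py 0.573 0.2575 0.0145 14.5
python3 -m creep '[{"wx":0,"wy":0,"wz":0,"tx":0,"ty":0,"tz":0,"claw":0.375},{"wx":0,"wy":0,"wz":0,"tx":0,"ty":0,"tz":0,"claw":0.375}]' 20 | grep -E "force|grip|clock"
python3 -m creep '[{"wx":0,"wy":0,"wz":0,"tx":0,"ty":0,"tz":0,"claw":0.385},{"wx":0,"wy":0,"wz":0,"tx":0,"ty":0,"tz":0,"claw":0.385}]' 20 | grep -E "force|grip|clock"
python3 -m creep '[{"wx":0,"wy":0,"wz":0,"tx":0,"ty":0,"tz":0,"claw":0.395},{"wx":0,"wy":0,"wz":0,"tx":0,"ty":0,"tz":0,"claw":0.395}]' 20 | grep -E "force|grip|clock"
```

```text
clock: 6.5
force: [-0.4, -0.2, 0.3]
grip_width: 0.0547
t 6.50 p [0.5734 0.2578 0.015 ] w 0.0547 F [-0.4 -0.2  0.3] | w [ 0.3 -0.3  0.2] t [0.0005 0.0002 0.0005]
clock: 6.7
force: [0.4, 0.0, -0.1]
grip_width: 0.0536
clock: 6.9
force: [0.5, 0.2, 1.9]
grip_width: 0.0524
clock: 7.1
force: [-0.6, -0.9, 3.2]
grip_width: 0.0517
```

```bash
python3 -m creep '[{"wx":0,"wy":0,"wz":0,"tx":0,"ty":0,"tz":0,"claw":0.395},{"wx":0,"wy":0,"wz":0,"tx":0,"ty":0,"tz":0,"claw":0.395}]' 20 | grep -E "force|grip|clock"
python3 -m creep '[{"wx":0,"wy":0,"wz":0,"tx":0,"ty":0,"tz":0,"claw":0.402},{"wx":0,"wy":0,"wz":0,"tx":0,"ty":0,"tz":0,"claw":0.402}]' 20 | grep -E "force|grip|clock"
python3 -m creep '[{"wx":0,"wy":0,"wz":0,"tx":0,"ty":0,"tz":0,"claw":0.36},{"wx":0,"wy":0,"wz":0,"tx":0,"ty":0,"tz":0,"claw":0.25},{"wx":0,"wy":0,"wz":0,"tx":0,"ty":0,"tz":0,"claw":0.2},{"wx":0,"wy":0,"wz":0,"tx":-0.04,"ty":0,"tz":0,"claw":0.2},{"wx":0,"wy":0,"wz":0,"tx":-0.08,"ty":0,"tz":0,"claw":0.2},{"wx":0,"wy":0,"wz":0,"tx":-0.1,"ty":0,"tz":0,"claw":0.2},{"wx":0,"wy":0,"wz":0,"tx":-0.1,"ty":0,"tz":0,"claw":0.2}]' 20 | grep -E "force|grip|clock"
python3 go.py 0.575 0.359 0.1145 20
```

```text
clock: 7.3
force: [-0.5, -0.6, 2.2]
grip_width: 0.0517
clock: 7.5
force: [-0.8, -0.4, 4.3]
grip_width: 0.051
clock: 8.2
force: [0.3, 0.2, -0.5]
grip_width: 0.0683
t 8.20 p [0.5744 0.258  0.1184] w 0.0683 F [ 0.3  0.2 -0.5] | w [-5.2 -0.6  0.2] t [ 0.0046 -0.0975 -0.0263]
```

```bash
python3 -m creep '[{"wx":-5,"wy":0,"wz":0,"tx":0.004,"ty":-0.04,"tz":-0.01,"claw":0.2},{"wx":-5,"wy":0,"wz":0,"tx":0.004,"ty":-0.08,"tz":-0.02,"claw":0.2},{"wx":-5,"wy":0,"wz":0,"tx":0.004,"ty":-0.098,"tz":-0.026,"claw":0.2},{"wx":-5,"wy":0,"wz":0,"tx":0.004,"ty":-0.098,"tz":-0.026,"claw":0.2},{"wx":-5,"wy":0,"wz":0,"tx":0.004,"ty":-0.098,"tz":-0.026,"claw":0.2}]' 20 | grep -E "force|grip|clock"
python3 go.py 0.575 0.359 0.0145 20
```

```text
clock: 8.7
force: [-0.1, -0.8, 0.1]
grip_width: 0.0684
t 8.70 p [0.5743 0.359  0.1141] w 0.0684 F [-0.1 -0.8  0.1] | w [-0.2 -0.5  0.1] t [0.0996 0.0005 0.0002]
```

```bash
python3 -m creep '[{"wx":0,"wy":0,"wz":0,"tx":0.04,"ty":0,"tz":0,"claw":0.2},{"wx":0,"wy":0,"wz":0,"tx":0.075,"ty":0,"tz":0,"claw":0.2},{"wx":0,"wy":0,"wz":0,"tx":0.092,"ty":0,"tz":0,"claw":0.2},{"wx":0,"wy":0,"wz":0,"tx":0.1,"ty":0,"tz":0,"claw":0.2},{"wx":0,"wy":0,"wz":0,"tx":0.1,"ty":0,"tz":0,"claw":0.2},{"wx":0,"wy":0,"wz":0,"tx":0.1,"ty":0,"tz":0,"claw":0.2}]' 20 | grep -E "force|grip|clock"
python3 go.py 0.575 0.359 0.0145 20
```

```text
clock: 9.3
force: [-0.1, -0.4, 0.9]
grip_width: 0.0685
t 9.30 p [0.5758 0.3597 0.0155] w 0.0685 F [-0.1 -0.4  0.9] | w [-0.2 -0.6  0.2] t [0.001  0.0004 0.001 ]
```

```bash
python3 -m creep '[{"wx":0,"wy":0,"wz":0,"tx":0.001,"ty":0,"tz":0.001,"claw":0.28},{"wx":0,"wy":0,"wz":0,"tx":0.001,"ty":0,"tz":0.001,"claw":0.34},{"wx":0,"wy":0,"wz":0,"tx":0.001,"ty":0,"tz":0.001,"claw":0.36},{"wx":0,"wy":0,"wz":0,"tx":0.001,"ty":0,"tz":0.001,"claw":0.36}]' 20 | grep -E "force|grip|clock"
python3 go.py 0.575 0.359 0.0145 20
python3 -m creep '[{"wx":0,"wy":0,"wz":0,"tx":0,"ty":0,"tz":0,"claw":0.375},{"wx":0,"wy":0,"wz":0,"tx":0,"ty":0,"tz":0,"claw":0.375}]' 20 | grep -E "force|grip|clock"
python3 -m creep '[{"wx":0,"wy":0,"wz":0,"tx":0,"ty":0,"tz":0,"claw":0.385},{"wx":0,"wy":0,"wz":0,"tx":0,"ty":0,"tz":0,"claw":0.385}]' 20 | grep -E "force|grip|clock"
python3 -m creep '[{"wx":0,"wy":0,"wz":0,"tx":0,"ty":0,"tz":0,"claw":0.395},{"wx":0,"wy":0,"wz":0,"tx":0,"ty":0,"tz":0,"claw":0.395}]' 20 | grep -E "force|grip|clock"
python3 -m creep '[{"wx":0,"wy":0,"wz":0,"tx":0,"ty":0,"tz":0,"claw":0.395},{"wx":0,"wy":0,"wz":0,"tx":0,"ty":0,"tz":0,"claw":0.395}]' 20 | grep -E "force|grip|clock"
```

```text
clock: 9.7
force: [-0.4, 0.5, 0.4]
grip_width: 0.0546
t 9.70 p [0.575  0.3595 0.0148] w 0.0546 F [-0.4  0.5  0.4] | w [-0.2 -0.6  0.2] t [0.0003 0.0005 0.0002]
clock: 9.9
force: [-0.4, -0.2, 1.0]
grip_width: 0.0535
clock: 10.1
force: [-0.6, -0.8, 2.5]
grip_width: 0.0522
clock: 10.3
force: [-0.8, -0.2, 2.9]
grip_width: 0.0516
clock: 10.5
force: [0.2, -0.9, 3.7]
grip_width: 0.0516
```

```bash
python3 -m creep '[{"wx":0,"wy":0,"wz":0,"tx":0,"ty":0,"tz":0,"claw":0.402},{"wx":0,"wy":0,"wz":0,"tx":0,"ty":0,"tz":0,"claw":0.402}]' 20 | grep -E "force|grip|clock"
python3 -m creep '[{"wx":0,"wy":0,"wz":0,"tx":0,"ty":0,"tz":0,"claw":0.408},{"wx":0,"wy":0,"wz":0,"tx":0,"ty":0,"tz":0,"claw":0.408}]' 20 | grep -E "force|grip|clock"
```

```text
clock: 10.7
force: [-1.3, -0.7, 4.2]
grip_width: 0.0512
clock: 10.9
force: [-0.3, -0.2, 5.5]
grip_width: 0.0504
```

```bash
python3 -m creep '[{"wx":0,"wy":0,"wz":0,"tx":0,"ty":0,"tz":0,"claw":0.408},{"wx":0,"wy":0,"wz":0,"tx":0,"ty":0,"tz":0,"claw":0.408}]' 20 | grep -E "force|grip|clock"
python3 -m creep '[{"wx":0,"wy":0,"wz":0,"tx":0,"ty":0,"tz":0,"claw":0.415},{"wx":0,"wy":0,"wz":0,"tx":0,"ty":0,"tz":0,"claw":0.415}]' 20 | grep -E "force|grip|clock"
python3 -m creep '[{"wx":0,"wy":0,"wz":0,"tx":0,"ty":0,"tz":0,"claw":0.422},{"wx":0,"wy":0,"wz":0,"tx":0,"ty":0,"tz":0,"claw":0.422}]' 20 | grep -E "force|grip|clock"
```

```text
clock: 11.1
force: [-1.4, -0.8, 4.1]
grip_width: 0.0506
clock: 11.3
force: [-1.2, 0.3, 5.5]
grip_width: 0.0501
clock: 11.5
force: [-0.9, 0.2, 5.9]
grip_width: 0.0497
```

```bash
python3 -m creep '[{"wx":0,"wy":0,"wz":0,"tx":0,"ty":0,"tz":0,"claw":0.422},{"wx":0,"wy":0,"wz":0,"tx":0,"ty":0,"tz":0,"claw":0.422}]' 20 | grep -E "force|grip|clock"
python3 -m creep '[{"wx":0,"wy":0,"wz":0,"tx":0,"ty":0,"tz":0,"claw":0.422},{"wx":0,"wy":0,"wz":0,"tx":0,"ty":0,"tz":0,"claw":0.422}]' 20 | grep -E "force|grip|clock"
```

```text
clock: 11.7
force: [-3.0, -0.4, 4.9]
grip_width: 0.0494
clock: 11.9
force: [-2.4, -1.0, 5.0]
grip_width: 0.0496
```

C follows the command past 4 mm of give without stalling, so it is probably soft. fz is only an indirect clue: it comes from pad swing and friction. To get a figure I can compare between lemons, I'll ease back to a fixed small give (claw 0.395), press down 1 to 2 mm and read where fz saturates (pad slip = 2·µ·N).

```bash
python3 -m creep '[{"wx":0,"wy":0,"wz":0,"tx":-0.0,"ty":0,"tz":0,"claw":0.36},{"wx":0,"wy":0,"wz":0,"tx":0,"ty":0,"tz":0,"claw":0.36},{"wx":0,"wy":0,"wz":0,"tx":0,"ty":0,"tz":0,"claw":0.385},{"wx":0,"wy":0,"wz":0,"tx":0,"ty":0,"tz":0,"claw":0.395},{"wx":0,"wy":0,"wz":0,"tx":0,"ty":0,"tz":0,"claw":0.395}]' 20 | grep -E "force|grip|clock"
for i in 1; do python3 -m creep '[{"wx":0,"wy":0,"wz":0,"tx":0.001,"ty":0,"tz":0,"claw":0.395},{"wx":0,"wy":0,"wz":0,"tx":0.001,"ty":0,"tz":0,"claw":0.395}]' | grep -E "force|grip|pos"; done
python3 -m creep '[{"wx":0,"wy":0,"wz":0,"tx":0.001,"ty":0,"tz":0,"claw":0.395},{"wx":0,"wy":0,"wz":0,"tx":0.001,"ty":0,"tz":0,"claw":0.395}]' | grep -E "force|grip|pos"
python3 -m creep '[{"wx":0,"wy":0,"wz":0,"tx":0.001,"ty":0,"tz":0,"claw":0.395},{"wx":0,"wy":0,"wz":0,"tx":0.001,"ty":0,"tz":0,"claw":0.395}]' | grep -E "force|grip|pos"
```

```text
clock: 12.4
force: [-1.4, -0.2, 2.5]
grip_width: 0.0519
position: [0.5752, 0.3597, 0.0144]
force: [0.8, -0.3, 2.8]
grip_width: 0.0517
position: [0.5753, 0.3597, 0.0133]
force: [0.3, -0.3, 2.2]
grip_width: 0.052
position: [0.5754, 0.3597, 0.0122]
force: [1.0, 0.8, 1.2]
grip_width: 0.0512
```

C's pads slip at only about 2 N, so the grip force is light. Same test on B and A.

```bash
python3 -m creep '[{"wx":0,"wy":0,"wz":0,"tx":-0.001,"ty":0,"tz":0,"claw":0.33},{"wx":0,"wy":0,"wz":0,"tx":-0.002,"ty":0,"tz":0,"claw":0.25},{"wx":0,"wy":0,"wz":0,"tx":-0.002,"ty":0,"tz":0,"claw":0.2},{"wx":0,"wy":0,"wz":0,"tx":-0.04,"ty":0,"tz":0,"claw":0.2},{"wx":0,"wy":0,"wz":0,"tx":-0.08,"ty":0,"tz":0,"claw":0.2},{"wx":0,"wy":0,"wz":0,"tx":-0.1,"ty":0,"tz":0,"claw":0.2},{"wx":0,"wy":0,"wz":0,"tx":-0.1,"ty":0,"tz":0,"claw":0.2}]' 20 | grep -E "force|grip|clock"
python3 go.py 0.573 0.2575 0.1145 14.5
```

```text
clock: 13.7
force: [-0.2, -0.1, -0.2]
grip_width: 0.0683
t 13.70 p [0.5756 0.3599 0.1155] w 0.0683 F [-0.2 -0.1 -0.2] | w [ 5.3 -0.9  0.3] t [0.     0.0954 0.0371]
```

```bash
python3 -m creep '[{"wx":5,"wy":-0.9,"wz":0,"tx":0,"ty":0.04,"tz":0.01,"claw":0.2},{"wx":5,"wy":-0.9,"wz":0,"tx":0,"ty":0.08,"tz":0.03,"claw":0.2},{"wx":5,"wy":-0.9,"wz":0,"tx":0,"ty":0.095,"tz":0.037,"claw":0.2},{"wx":5,"wy":-0.9,"wz":0,"tx":0,"ty":0.095,"tz":0.037,"claw":0.2},{"wx":5,"wy":-0.9,"wz":0,"tx":0,"ty":0.095,"tz":0.037,"claw":0.2}]' 20 | grep -E "force|grip|clock"
python3 go.py 0.573 0.2575 0.0145 14.5
```

```text
clock: 14.2
force: [-0.1, 0.4, -0.2]
grip_width: 0.0683
t 14.20 p [0.5729 0.2585 0.1143] w 0.0683 F [-0.1  0.4 -0.2] | w [ 0.3 -0.   0.3] t [0.0998 0.0016 0.0002]
```

```bash
python3 -m creep '[{"wx":0,"wy":0,"wz":0,"tx":0.04,"ty":0.001,"tz":0,"claw":0.2},{"wx":0,"wy":0,"wz":0,"tx":0.075,"ty":0.001,"tz":0,"claw":0.2},{"wx":0,"wy":0,"wz":0,"tx":0.092,"ty":0.001,"tz":0,"claw":0.2},{"wx":0,"wy":0,"wz":0,"tx":0.1,"ty":0.001,"tz":0,"claw":0.2},{"wx":0,"wy":0,"wz":0,"tx":0.1,"ty":0.001,"tz":0,"claw":0.2},{"wx":0,"wy":0,"wz":0,"tx":0.1,"ty":0.001,"tz":0,"claw":0.2}]' 20 | grep -E "force|grip|clock"
python3 go.py 0.573 0.2575 0.0148 14.5
```

```text
clock: 14.8
force: [0.1, 0.2, -0.1]
grip_width: 0.0685
t 14.80 p [0.5737 0.2587 0.0155] w 0.0685 F [ 0.1  0.2 -0.1] | w [ 0.3 -0.1  0.3] t [0.0006 0.001  0.0009]
```

```bash
python3 -m creep '[{"wx":0,"wy":0,"wz":0,"tx":0.001,"ty":0.001,"tz":0.001,"claw":0.3},{"wx":0,"wy":0,"wz":0,"tx":0.001,"ty":0.001,"tz":0.001,"claw":0.36},{"wx":0,"wy":0,"wz":0,"tx":0.001,"ty":0.001,"tz":0.001,"claw":0.36},{"wx":0,"wy":0,"wz":0,"tx":0.001,"ty":0.001,"tz":0.001,"claw":0.385},{"wx":0,"wy":0,"wz":0,"tx":0.001,"ty":0.001,"tz":0.001,"claw":0.395},{"wx":0,"wy":0,"wz":0,"tx":0.001,"ty":0.001,"tz":0.001,"claw":0.395}]' 20 | grep -E "force|grip|clock|pos"
python3 -m creep '[{"wx":0,"wy":0,"wz":0,"tx":0.001,"ty":0,"tz":0,"claw":0.395},{"wx":0,"wy":0,"wz":0,"tx":0.001,"ty":0,"tz":0,"claw":0.395}]' | grep -E "force|grip|pos"
python3 -m creep '[{"wx":0,"wy":0,"wz":0,"tx":0.001,"ty":0,"tz":0,"claw":0.395},{"wx":0,"wy":0,"wz":0,"tx":0.001,"ty":0,"tz":0,"claw":0.395}]' | grep -E "force|grip|pos"
python3 -m creep '[{"wx":0,"wy":0,"wz":0,"tx":0.001,"ty":0,"tz":0,"claw":0.395},{"wx":0,"wy":0,"wz":0,"tx":0.001,"ty":0,"tz":0,"claw":0.395}]' | grep -E "force|grip|pos"
```

```text
clock: 15.4
position: [0.5731, 0.2576, 0.0147]
force: [0.5, 0.1, 3.6]
grip_width: 0.0519
position: [0.5732, 0.2577, 0.0136]
force: [0.4, -0.6, 3.8]
grip_width: 0.0518
position: [0.5732, 0.2577, 0.0125]
force: [1.0, 0.6, 2.6]
grip_width: 0.0513
position: [0.5732, 0.2576, 0.0113]
force: [0.7, 0.3, 1.3]
grip_width: 0.0517
```

```bash
python3 -m creep '[{"wx":0,"wy":0,"wz":0,"tx":-0.001,"ty":0,"tz":0,"claw":0.33},{"wx":0,"wy":0,"wz":0,"tx":-0.002,"ty":0,"tz":0,"claw":0.25},{"wx":0,"wy":0,"wz":0,"tx":-0.002,"ty":0,"tz":0,"claw":0.2},{"wx":0,"wy":0,"wz":0,"tx":-0.04,"ty":0,"tz":0,"claw":0.2},{"wx":0,"wy":0,"wz":0,"tx":-0.08,"ty":0,"tz":0,"claw":0.2},{"wx":0,"wy":0,"wz":0,"tx":-0.1,"ty":0,"tz":0,"claw":0.2},{"wx":0,"wy":0,"wz":0,"tx":-0.1,"ty":0,"tz":0,"claw":0.2}]' 20 | grep -E "force|grip|clock"
python3 go.py 0.572 0.163 0.1145 14.5
```

```text
clock: 16.7
force: [-0.2, 0.3, 0.1]
grip_width: 0.068
t 16.70 p [0.5745 0.2576 0.1145] w 0.0680 F [-0.2  0.3  0.1] | w [ 0.3 -0.4  0.4] t [-0.0008  0.0908  0.0265]
```

```bash
python3 -m creep '[{"wx":0,"wy":-0.4,"wz":0.4,"tx":0,"ty":0.04,"tz":0.01,"claw":0.2},{"wx":0,"wy":-0.4,"wz":0.4,"tx":0,"ty":0.08,"tz":0.02,"claw":0.2},{"wx":0,"wy":-0.4,"wz":0.4,"tx":0,"ty":0.091,"tz":0.026,"claw":0.2},{"wx":0,"wy":-0.4,"wz":0.4,"tx":0,"ty":0.091,"tz":0.026,"claw":0.2},{"wx":0,"wy":-0.4,"wz":0.4,"tx":0,"ty":0.091,"tz":0.026,"claw":0.2}]' 20 | grep -E "force|grip|clock"
python3 go.py 0.572 0.163 0.0145 14.5
```

```text
clock: 17.2
force: [0.3, 1.6, 0.2]
grip_width: 0.0687
t 17.20 p [0.5724 0.1637 0.1133] w 0.0687 F [0.3 1.6 0.2] | w [0.3 0.  0. ] t [0.0988 0.0006 0.0005]
```

```bash
python3 -m creep '[{"wx":0,"wy":0,"wz":0,"tx":0.04,"ty":0.001,"tz":0,"claw":0.2},{"wx":0,"wy":0,"wz":0,"tx":0.075,"ty":0.001,"tz":0,"claw":0.2},{"wx":0,"wy":0,"wz":0,"tx":0.092,"ty":0.001,"tz":0,"claw":0.2},{"wx":0,"wy":0,"wz":0,"tx":0.099,"ty":0.001,"tz":0,"claw":0.2},{"wx":0,"wy":0,"wz":0,"tx":0.099,"ty":0.001,"tz":0,"claw":0.2},{"wx":0,"wy":0,"wz":0,"tx":0.099,"ty":0.001,"tz":0,"claw":0.2}]' 20 | grep -E "force|grip|clock"
python3 go.py 0.572 0.163 0.0148 14.5
```

```text
clock: 17.8
force: [0.2, 1.1, 1.1]
grip_width: 0.0684
t 17.80 p [0.5733 0.1633 0.0155] w 0.0684 F [0.2 1.1 1.1] | w [ 0.3 -0.1  0. ] t [ 0.0007 -0.      0.0013]
```

```bash
python3 -m creep '[{"wx":0,"wy":0,"wz":0,"tx":0.001,"ty":0,"tz":0.001,"claw":0.3},{"wx":0,"wy":0,"wz":0,"tx":0.001,"ty":0,"tz":0.001,"claw":0.36},{"wx":0,"wy":0,"wz":0,"tx":0.001,"ty":0,"tz":0.001,"claw":0.36},{"wx":0,"wy":0,"wz":0,"tx":0.001,"ty":0,"tz":0.001,"claw":0.385},{"wx":0,"wy":0,"wz":0,"tx":0.001,"ty":0,"tz":0.001,"claw":0.395},{"wx":0,"wy":0,"wz":0,"tx":0.001,"ty":0,"tz":0.001,"claw":0.395}]' 20 | grep -E "force|grip|clock|pos"
python3 -m creep '[{"wx":0,"wy":0,"wz":0,"tx":0.001,"ty":0,"tz":0,"claw":0.395},{"wx":0,"wy":0,"wz":0,"tx":0.001,"ty":0,"tz":0,"claw":0.395}]' | grep -E "force|grip|pos"
python3 -m creep '[{"wx":0,"wy":0,"wz":0,"tx":0.001,"ty":0,"tz":0,"claw":0.395},{"wx":0,"wy":0,"wz":0,"tx":0.001,"ty":0,"tz":0,"claw":0.395}]' | grep -E "force|grip|pos"
python3 -m creep '[{"wx":0,"wy":0,"wz":0,"tx":0.001,"ty":0,"tz":0,"claw":0.395},{"wx":0,"wy":0,"wz":0,"tx":0.001,"ty":0,"tz":0,"claw":0.395}]' | grep -E "force|grip|pos"
```

```text
clock: 18.4
position: [0.5725, 0.1631, 0.0147]
force: [-0.0, 1.2, 3.6]
grip_width: 0.0513
position: [0.5726, 0.1631, 0.0137]
force: [0.7, -0.5, 3.7]
grip_width: 0.052
position: [0.5726, 0.1631, 0.0125]
force: [0.7, 0.7, 1.3]
grip_width: 0.0515
position: [0.5725, 0.1631, 0.0113]
force: [0.7, -0.2, 0.9]
grip_width: 0.0516
```

All three behave alike at 1.8 to 2.5 mm of give, so either all are soft or the difference shows deeper. I'll re-centre on A and go deeper in small steps, watching for a stall.

```bash
python3 -m creep '[{"wx":0,"wy":0,"wz":0,"tx":-0.001,"ty":0,"tz":0,"claw":0.36},{"wx":0,"wy":0,"wz":0,"tx":-0.004,"ty":0,"tz":0,"claw":0.36},{"wx":0,"wy":0,"wz":0,"tx":-0.004,"ty":0,"tz":0,"claw":0.385},{"wx":0,"wy":0,"wz":0,"tx":-0.004,"ty":0,"tz":0,"claw":0.402},{"wx":0,"wy":0,"wz":0,"tx":-0.004,"ty":0,"tz":0,"claw":0.402}]' 20 | grep -E "force|grip|clock|pos"
python3 -m creep '[{"wx":0,"wy":0,"wz":0,"tx":0,"ty":0,"tz":0,"claw":0.408},{"wx":0,"wy":0,"wz":0,"tx":0,"ty":0,"tz":0,"claw":0.408}]' | grep -E "force|grip"
python3 -m creep '[{"wx":0,"wy":0,"wz":0,"tx":0,"ty":0,"tz":0,"claw":0.415},{"wx":0,"wy":0,"wz":0,"tx":0,"ty":0,"tz":0,"claw":0.415}]' | grep -E "force|grip"
```

```text
clock: 19.5
position: [0.5727, 0.1631, 0.0155]
force: [-0.9, -0.1, 4.9]
grip_width: 0.0511
force: [-0.4, -0.8, 4.7]
grip_width: 0.0506
force: [-0.4, -1.1, 5.3]
grip_width: 0.0503
```

```bash
python3 -m creep '[{"wx":0,"wy":0,"wz":0,"tx":0,"ty":0,"tz":0,"claw":0.422},{"wx":0,"wy":0,"wz":0,"tx":0,"ty":0,"tz":0,"claw":0.422}]' | grep -E "force|grip"
python3 -m creep '[{"wx":0,"wy":0,"wz":0,"tx":0,"ty":0,"tz":0,"claw":0.422},{"wx":0,"wy":0,"wz":0,"tx":0,"ty":0,"tz":0,"claw":0.422}]' | grep -E "force|grip"
python3 -m creep '[{"wx":0,"wy":0,"wz":0,"tx":0,"ty":0,"tz":0,"claw":0.43},{"wx":0,"wy":0,"wz":0,"tx":0,"ty":0,"tz":0,"claw":0.43}]' | grep -E "force|grip"
python3 -m creep '[{"wx":0,"wy":0,"wz":0,"tx":0,"ty":0,"tz":0,"claw":0.43},{"wx":0,"wy":0,"wz":0,"tx":0,"ty":0,"tz":0,"claw":0.43}]' | grep -E "force|grip"
```

```text
force: [-1.0, 0.2, 5.8]
grip_width: 0.0494
force: [-1.8, -0.2, 4.5]
grip_width: 0.0494
force: [-1.4, -0.2, 5.5]
grip_width: 0.0486
force: [-1.0, -0.1, 3.9]
grip_width: 0.0492
```

A follows the command to nearly 5 mm, the same as C and with the same light fz, so it is soft. I'll check the slab in the side view, then lift.

Run:
```python
from h import *
np.set_printoptions(precision=4,suppress=True)
f=cv2.imread("pics/side0.png")
c0=np.array([.418,.310]);a=np.radians(4.5);ex=np.array([np.cos(a),np.sin(a)]);ey=np.array([-np.sin(a),np.cos(a)])
for n in("top","side"):
    f=cv2.imread(f"pics/{n}0.png")
    P=[np.r_[c0+sx*.0625*ex+sy*.15*ey,.0095] for sx,sy in((1,1),(1,-1),(-1,-1),(-1,1))]
    q=proj(n,P); x0,y0=(q.min(0)-15).astype(int)
    x0=max(x0,0)
    g=cv2.resize(f[y0:y0+150,x0:x0+190],None,fx=4,fy=4,interpolation=2)
    cv2.polylines(g,[((q-[x0,y0]+.5)*4).astype(np.int32)],True,(0,0,255),1); cv2.imwrite(f"pics/slab_{n}.png",g)
```

```text
(no output)
```

View pics/slab_side.png

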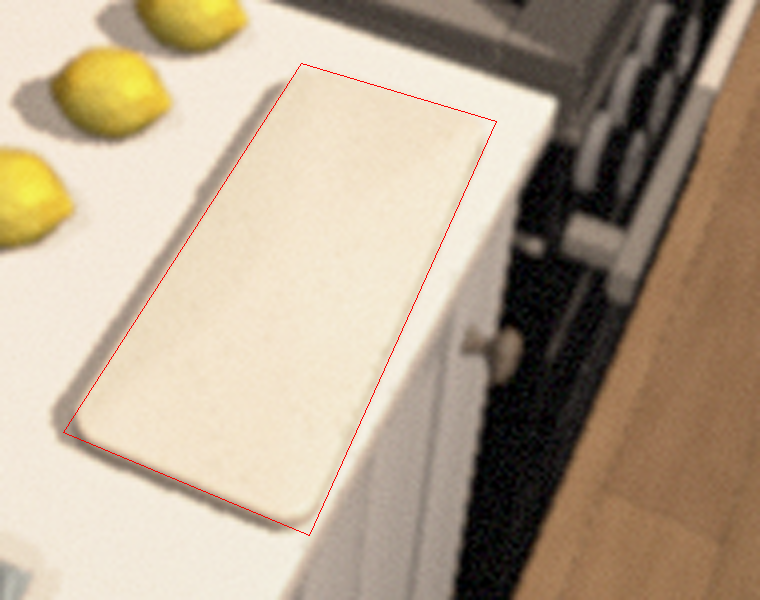

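View pics/slab_top.png

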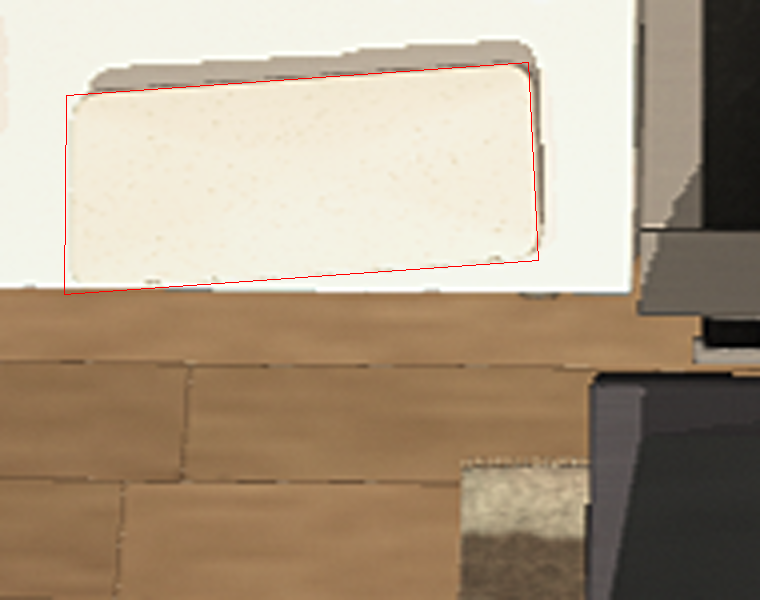

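```bash
python3 -m creep '[{"wx":0,"wy":0,"wz":0,"tx":-0.003,"ty":0,"tz":0,"claw":0.43},{"wx":0,"wy":0,"wz":0,"tx":-0.008,"ty":0,"tz":0,"claw":0.43},{"wx":0,"wy":0,"wz":0,"tx":-0.014,"ty":0,"tz":0,"claw":0.43},{"wx":0,"wy":0,"wz":0,"tx":-0.02,"ty":0,"tz":0,"claw":0.43},{"wx":0,"wy":0,"wz":0,"tx":-0.02,"ty":0,"tz":0,"claw":0.43}]' | grep -E "force|grip|clock|pos"
python3 - <<'E'
from h import *
f=bot.grab_frame("side")
cv2.imwrite("pics/side3.png",cv2.resize(f[150:300,150:350],None,fx=4,fy=4,interpolation=2))
E
```

```text
clock: 21.2
position: [0.5732, 0.1632, 0.0368]
force: [0.2, 0.1, -0.8]
grip_width: 0.0488
```

View pics/side3.png

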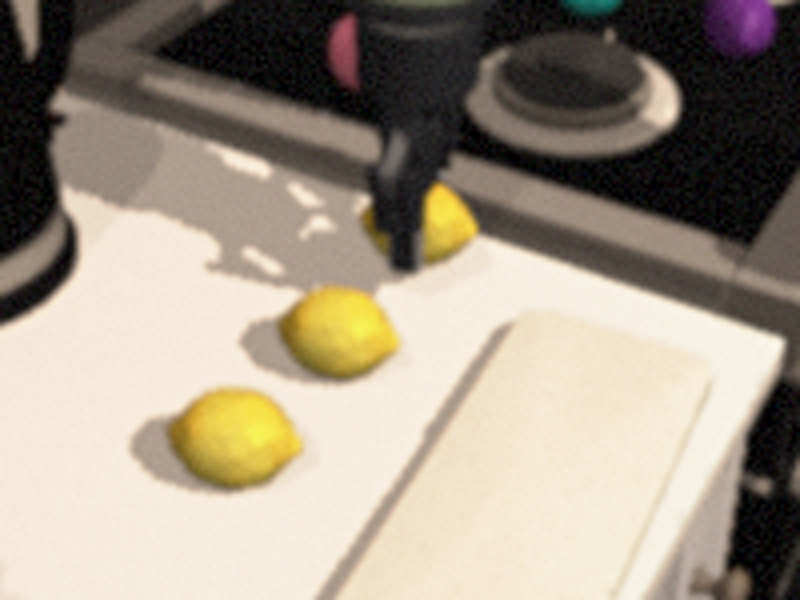

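The lemon hangs cleanly in the grip (fz −0.8 N, matching its 0.1 kg weight), and both overlays put the slab within about 2 mm of the measured pose. Carrying it to the right-hand slab spot.

```bash
python3 go.py 0.4255 0.2153 0.08 14.5
```

```text
t 21.25 p [0.573  0.1632 0.0363] w 0.0491 F [ 0.4  0.5 -1.1] | w [ 0.3 -0.2  0. ] t [-0.044  -0.0881  0.1291]
```

```bash
python3 -m creep '[{"wx":0,"wy":0,"wz":0,"tx":-0.025,"ty":0,"tz":0,"claw":0.43},{"wx":0,"wy":0,"wz":0,"tx":-0.044,"ty":-0.01,"tz":0.015,"claw":0.43},{"wx":0,"wy":0,"wz":0,"tx":-0.044,"ty":-0.03,"tz":0.044,"claw":0.43},{"wx":0,"wy":0,"wz":0,"tx":-0.044,"ty":-0.05,"tz":0.073,"claw":0.43},{"wx":0,"wy":0,"wz":0,"tx":-0.044,"ty":-0.07,"tz":0.103,"claw":0.43},{"wx":0,"wy":0,"wz":0,"tx":-0.044,"ty":-0.082,"tz":0.121,"claw":0.43},{"wx":0,"wy":0,"wz":0,"tx":-0.044,"ty":-0.088,"tz":0.129,"claw":0.43},{"wx":0,"wy":0,"wz":0,"tx":-0.044,"ty":-0.088,"tz":0.129,"claw":0.43}]' | grep -E "force|grip|clock|pos"
python3 go.py 0.4255 0.2153 0.0335 14.5
```

```text
clock: 22.05
position: [0.4252, 0.2158, 0.0801]
force: [-0.2, -0.5, -1.5]
grip_width: 0.0487
t 22.05 p [0.4252 0.2158 0.0801] w 0.0487 F [-0.2 -0.5 -1.5] | w [ 0.4 -0.2  0. ] t [ 0.0466  0.0006 -0.    ]
```

```bash
python3 -m creep '[{"wx":0,"wy":0,"wz":0,"tx":0.02,"ty":0,"tz":0,"claw":0.43},{"wx":0,"wy":0,"wz":0,"tx":0.034,"ty":0,"tz":0,"claw":0.43},{"wx":0,"wy":0,"wz":0,"tx":0.042,"ty":0,"tz":0,"claw":0.43},{"wx":0,"wy":0,"wz":0,"tx":0.0465,"ty":0,"tz":0,"claw":0.43},{"wx":0,"wy":0,"wz":0,"tx":0.0465,"ty":0,"tz":0,"claw":0.43},{"wx":0,"wy":0,"wz":0,"tx":0.0465,"ty":0,"tz":0,"claw":0.43}]' | grep -E "force|grip|clock|pos"
```

```text
clock: 22.65
position: [0.4257, 0.2158, 0.0339]
force: [-0.0, 0.0, -0.9]
grip_width: 0.0491
```

```bash
python3 -m creep '[{"wx":0,"wy":0,"wz":0,"tx":0.001,"ty":0,"tz":0,"claw":0.43},{"wx":0,"wy":0,"wz":0,"tx":0.001,"ty":0,"tz":0,"claw":0.43}]' | grep -E "force|grip|clock|pos"
python3 -m creep '[{"wx":0,"wy":0,"wz":0,"tx":0.001,"ty":0,"tz":0,"claw":0.43},{"wx":0,"wy":0,"wz":0,"tx":0.001,"ty":0,"tz":0,"claw":0.43}]' | grep -E "force|grip|clock|pos"
```

```text
clock: 22.85
position: [0.4259, 0.2159, 0.0332]
force: [-0.5, -0.2, -0.5]
grip_width: 0.0487
clock: 23.05
position: [0.4261, 0.216, 0.0325]
force: [-0.8, -0.2, 4.5]
grip_width: 0.0484
```

Touchdown (fz +4.5 N). Release and rise.

```bash
python3 -m creep '[{"wx":0,"wy":0,"wz":0,"tx":0,"ty":0,"tz":0,"claw":0.39},{"wx":0,"wy":0,"wz":0,"tx":0,"ty":0,"tz":0,"claw":0.35},{"wx":0,"wy":0,"wz":0,"tx":0,"ty":0,"tz":0,"claw":0.22},{"wx":0,"wy":0,"wz":0,"tx":0,"ty":0,"tz":0,"claw":0.2},{"wx":0,"wy":0,"wz":0,"tx":-0.03,"ty":0,"tz":0,"claw":0.2},{"wx":0,"wy":0,"wz":0,"tx":-0.07,"ty":0,"tz":0,"claw":0.2},{"wx":0,"wy":0,"wz":0,"tx":-0.085,"ty":0,"tz":0,"claw":0.2},{"wx":0,"wy":0,"wz":0,"tx":-0.085,"ty":0,"tz":0,"claw":0.2}]' | grep -E "force|grip|clock|pos"
python3 go.py 0.573 0.2575 0.1145 14.5
python3 - <<'E'
from h import *
f=bot.grab_frame("side")
cv2.imwrite("pics/side4.png",cv2.resize(f[150:350,150:350],None,fx=3,fy=3,interpolation=2))
E
```

```text
clock: 23.85
position: [0.4268, 0.2162, 0.1195]
force: [-0.2, 0.6, -0.6]
grip_width: 0.0681
t 23.85 p [0.4268 0.2162 0.1195] w 0.0681 F [-0.2  0.6 -0.6] | w [ 0.3 -0.5  0.1] t [ 0.0062 -0.0024 -0.1519]
```

View pics/side4.png

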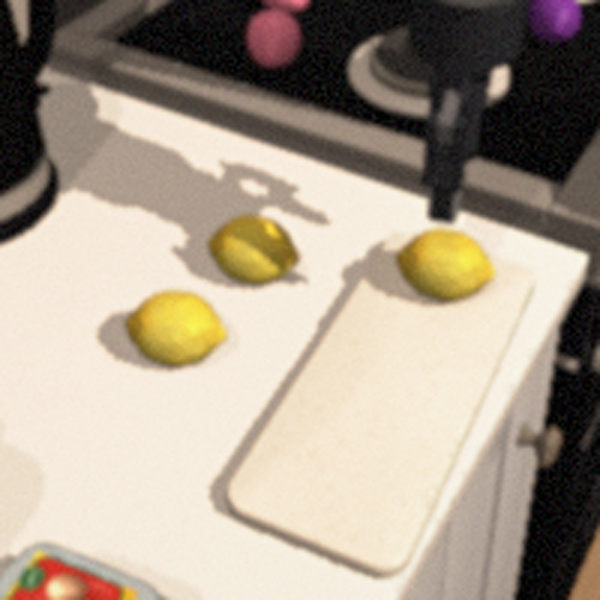

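Lemon A rests on the right end of the slab (crop (445,265)) with the gripper clear. Now lemon B.

```bash
python3 -m creep '[{"wx":0,"wy":0,"wz":0,"tx":0,"ty":0,"tz":-0.05,"claw":0.2},{"wx":0,"wy":0,"wz":0,"tx":0.003,"ty":-0.001,"tz":-0.1,"claw":0.2},{"wx":0,"wy":-0.5,"wz":0,"tx":0.006,"ty":-0.002,"tz":-0.14,"claw":0.2},{"wx":0,"wy":-0.5,"wz":0,"tx":0.006,"ty":-0.002,"tz":-0.152,"claw":0.2},{"wx":0,"wy":-0.5,"wz":0,"tx":0.006,"ty":-0.002,"tz":-0.152,"claw":0.2},{"wx":0,"wy":-0.5,"wz":0,"tx":0.006,"ty":-0.002,"tz":-0.152,"claw":0.2}]' 20 | grep -E "force|grip|clock"
python3 go.py 0.573 0.2575 0.015 14.5
```

```text
clock: 24.5
force: [-0.7, -1.1, 0.3]
grip_width: 0.0684
t 24.50 p [0.5715 0.2565 0.1118] w 0.0684 F [-0.7 -1.1  0.3] | w [0.4 0.3 0.1] t [ 0.0968 -0.0005 -0.0022]
```

```bash
python3 -m creep '[{"wx":0,"wy":0,"wz":0,"tx":0.04,"ty":-0.001,"tz":-0.002,"claw":0.2},{"wx":0,"wy":0,"wz":0,"tx":0.075,"ty":-0.001,"tz":-0.002,"claw":0.2},{"wx":0,"wy":0,"wz":0,"tx":0.09,"ty":-0.001,"tz":-0.002,"claw":0.2},{"wx":0,"wy":0,"wz":0,"tx":0.0965,"ty":-0.001,"tz":-0.002,"claw":0.2},{"wx":0,"wy":0,"wz":0,"tx":0.0965,"ty":-0.001,"tz":-0.002,"claw":0.2},{"wx":0,"wy":0,"wz":0,"tx":0.0965,"ty":-0.001,"tz":-0.002,"claw":0.2}]' 20 | grep -E "force|grip|clock"
python3 go.py 0.573 0.2575 0.015 14.5
```

```text
clock: 25.1
force: [0.3, 0.4, 0.3]
grip_width: 0.0687
t 25.10 p [0.5733 0.2582 0.0167] w 0.0687 F [0.3 0.4 0.3] | w [0.4 0.2 0.1] t [0.0017 0.0006 0.0005]
```

```bash
python3 -m creep '[{"wx":0,"wy":0,"wz":0,"tx":0.0015,"ty":0,"tz":0,"claw":0.3},{"wx":0,"wy":0,"wz":0,"tx":0.0015,"ty":0,"tz":0,"claw":0.36},{"wx":0,"wy":0,"wz":0,"tx":0.0015,"ty":0,"tz":0,"claw":0.36},{"wx":0,"wy":0,"wz":0,"tx":0.0015,"ty":0,"tz":0,"claw":0.385},{"wx":0,"wy":0,"wz":0,"tx":0.0015,"ty":0,"tz":0,"claw":0.395},{"wx":0,"wy":0,"wz":0,"tx":0.0015,"ty":0,"tz":0,"claw":0.402},{"wx":0,"wy":0,"wz":0,"tx":0.0015,"ty":0,"tz":0,"claw":0.402}]' 20 | grep -E "force|grip|clock|pos"
python3 -m creep '[{"wx":0,"wy":0,"wz":0,"tx":0,"ty":0,"tz":0,"claw":0.408},{"wx":0,"wy":0,"wz":0,"tx":0,"ty":0,"tz":0,"claw":0.408}]' | grep -E "force|grip"
python3 -m creep '[{"wx":0,"wy":0,"wz":0,"tx":0,"ty":0,"tz":0,"claw":0.415},{"wx":0,"wy":0,"wz":0,"tx":0,"ty":0,"tz":0,"claw":0.415}]' | grep -E "force|grip"
```

```text
clock: 25.8
position: [0.5735, 0.2583, 0.0153]
force: [-0.3, -0.6, 6.0]
grip_width: 0.0515
force: [0.2, -0.2, 4.1]
grip_width: 0.0506
force: [-0.3, -0.3, 5.4]
grip_width: 0.05
```

```bash
python3 -m creep '[{"wx":0,"wy":0,"wz":0,"tx":0,"ty":0,"tz":0,"claw":0.422},{"wx":0,"wy":0,"wz":0,"tx":0,"ty":0,"tz":0,"claw":0.422}]' | grep -E "force|grip"
python3 -m creep '[{"wx":0,"wy":0,"wz":0,"tx":0,"ty":0,"tz":0,"claw":0.43},{"wx":0,"wy":0,"wz":0,"tx":0,"ty":0,"tz":0,"claw":0.43}]' | grep -E "force|grip"
python3 -m creep '[{"wx":0,"wy":0,"wz":0,"tx":0,"ty":0,"tz":0,"claw":0.43},{"wx":0,"wy":0,"wz":0,"tx":0,"ty":0,"tz":0,"claw":0.43}]' | grep -E "force|grip"
```

```text
force: [-0.9, -1.2, 5.6]
grip_width: 0.0492
force: [0.1, -1.0, 6.0]
grip_width: 0.0489
force: [-0.3, -0.1, 5.1]
grip_width: 0.0485
```

B gives nearly 5 mm too. As a check I'll do one comparison press of 1 mm down at this closure and repeat it on C.

```bash
python3 -m creep '[{"wx":0,"wy":0,"wz":0,"tx":0.001,"ty":0,"tz":0,"claw":0.43},{"wx":0,"wy":0,"wz":0,"tx":0.001,"ty":0,"tz":0,"claw":0.43}]' | grep -E "force|grip|pos"
python3 -m creep '[{"wx":0,"wy":0,"wz":0,"tx":0,"ty":0,"tz":0,"claw":0.43}]' | grep -E "force|grip|pos"
python3 -m creep '[{"wx":0,"wy":0,"wz":0,"tx":0,"ty":0,"tz":0,"claw":0.43}]' | grep -E "force|grip|pos"
python3 -m creep '[{"wx":0,"wy":0,"wz":0,"tx":-0.003,"ty":0,"tz":0,"claw":0.43},{"wx":0,"wy":0,"wz":0,"tx":-0.008,"ty":0,"tz":0,"claw":0.43},{"wx":0,"wy":0,"wz":0,"tx":-0.016,"ty":0,"tz":0,"claw":0.43},{"wx":0,"wy":0,"wz":0,"tx":-0.03,"ty":0,"tz":0,"claw":0.43},{"wx":0,"wy":0,"wz":0,"tx":-0.05,"ty":0,"tz":0,"claw":0.43},{"wx":0,"wy":0,"wz":0,"tx":-0.065,"ty":0,"tz":0,"claw":0.43},{"wx":0,"wy":0,"wz":0,"tx":-0.065,"ty":0,"tz":0,"claw":0.43}]' | grep -E "force|grip|clock|pos"
python3 go.py 0.418 0.310 0.08 14.5
python3 - <<'E'
from h import *
f=bot.grab_frame("side")
cv2.imwrite("pics/side5.png",cv2.resize(f[150:350,150:350],None,fx=3,fy=3,interpolation=2))
E
```

```text
position: [0.5736, 0.2584, 0.0146]
force: [0.1, 0.2, 5.3]
grip_width: 0.0487
position: [0.5736, 0.2584, 0.0146]
force: [-0.0, -0.7, 4.0]
grip_width: 0.0485
position: [0.5736, 0.2584, 0.0146]
force: [0.7, -0.7, 4.5]
grip_width: 0.0492
clock: 27.9
position: [0.575, 0.2588, 0.0824]
force: [0.6, 0.1, -1.7]
grip_width: 0.0489
t 27.90 p [0.575  0.2588 0.0824] w 0.0489 F [ 0.6  0.1 -1.7] | w [ 0.3 -0.1  0.1] t [ 0.0024 -0.0897  0.1386]
```

View pics/side5.png

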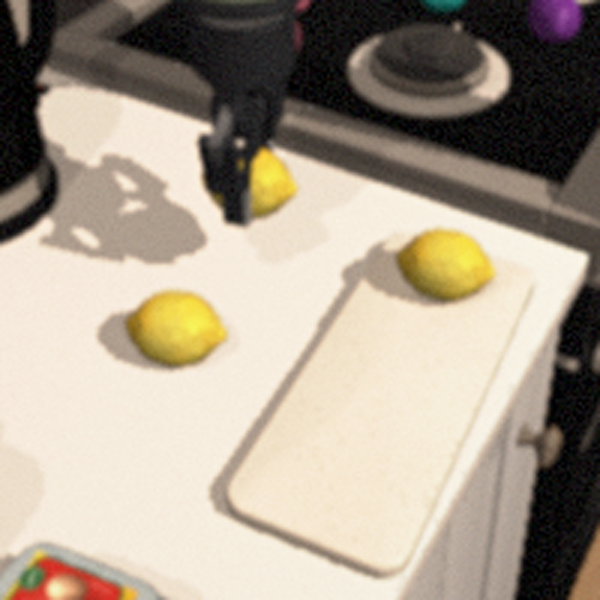

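B hangs in the grip and A is undisturbed on the slab. Carrying B to the slab centre.

```bash
python3 -m creep '[{"wx":0,"wy":0,"wz":0,"tx":0.002,"ty":-0.01,"tz":0.015,"claw":0.43},{"wx":0,"wy":0,"wz":0,"tx":0.002,"ty":-0.03,"tz":0.046,"claw":0.43},{"wx":0,"wy":0,"wz":0,"tx":0.002,"ty":-0.05,"tz":0.077,"claw":0.43},{"wx":0,"wy":0,"wz":0,"tx":0.002,"ty":-0.07,"tz":0.108,"claw":0.43},{"wx":0,"wy":0,"wz":0,"tx":0.002,"ty":-0.083,"tz":0.128,"claw":0.43},{"wx":0,"wy":0,"wz":0,"tx":0.002,"ty":-0.09,"tz":0.139,"claw":0.43},{"wx":0,"wy":0,"wz":0,"tx":0.002,"ty":-0.09,"tz":0.139,"claw":0.43}]' | grep -E "force|grip|clock|pos"
python3 go.py 0.418 0.310 0.0325 14.5
```

```text
clock: 28.65
position: [0.4158, 0.3105, 0.079]
force: [0.8, -0.2, -0.0]
grip_width: 0.0486
t 28.65 p [0.4158 0.3105 0.079 ] w 0.0486 F [ 0.8 -0.2 -0. ] | w [0.5 0.1 0.1] t [ 0.0464  0.0011 -0.0021]
```

```bash
python3 -m creep '[{"wx":0,"wy":0,"wz":0,"tx":0.02,"ty":0.001,"tz":-0.002,"claw":0.43},{"wx":0,"wy":0,"wz":0,"tx":0.034,"ty":0.001,"tz":-0.002,"claw":0.43},{"wx":0,"wy":0,"wz":0,"tx":0.042,"ty":0.001,"tz":-0.002,"claw":0.43},{"wx":0,"wy":0,"wz":0,"tx":0.046,"ty":0.001,"tz":-0.002,"claw":0.43},{"wx":0,"wy":0,"wz":0,"tx":0.046,"ty":0.001,"tz":-0.002,"claw":0.43},{"wx":0,"wy":0,"wz":0,"tx":0.046,"ty":0.001,"tz":-0.002,"claw":0.43}]' | grep -E "force|grip|clock|pos"
python3 -m creep '[{"wx":0,"wy":0,"wz":0,"tx":0.001,"ty":0,"tz":0,"claw":0.43},{"wx":0,"wy":0,"wz":0,"tx":0.001,"ty":0,"tz":0,"claw":0.43}]' | grep -E "force|grip|clock|pos"
```

```text
clock: 29.25
position: [0.4181, 0.3101, 0.0332]
force: [-0.7, 0.9, -1.2]
grip_width: 0.0487
clock: 29.45
position: [0.4183, 0.3103, 0.0326]
force: [-0.3, -0.5, -1.2]
grip_width: 0.0489
```

```bash
python3 -m creep '[{"wx":0,"wy":0,"wz":0,"tx":0.001,"ty":0,"tz":0,"claw":0.43},{"wx":0,"wy":0,"wz":0,"tx":0.001,"ty":0,"tz":0,"claw":0.43}]' | grep -E "force|grip|clock|pos"
python3 -m creep '[{"wx":0,"wy":0,"wz":0,"tx":0.0005,"ty":0,"tz":0,"claw":0.43},{"wx":0,"wy":0,"wz":0,"tx":0.0005,"ty":0,"tz":0,"claw":0.43}]' | grep -E "force|grip|clock|pos"
```

```text
clock: 29.65
position: [0.4184, 0.3103, 0.0317]
force: [0.2, 0.9, 0.1]
grip_width: 0.049
clock: 29.85
position: [0.4185, 0.3105, 0.0314]
force: [-0.8, -0.8, 5.0]
grip_width: 0.0492
```

Touchdown. Release and rise.

```bash
python3 -m creep '[{"wx":0,"wy":0,"wz":0,"tx":0,"ty":0,"tz":0,"claw":0.39},{"wx":0,"wy":0,"wz":0,"tx":0,"ty":0,"tz":0,"claw":0.35},{"wx":0,"wy":0,"wz":0,"tx":0,"ty":0,"tz":0,"claw":0.22},{"wx":0,"wy":0,"wz":0,"tx":0,"ty":0,"tz":0,"claw":0.2},{"wx":0,"wy":0,"wz":0,"tx":-0.03,"ty":0,"tz":0,"claw":0.2},{"wx":0,"wy":0,"wz":0,"tx":-0.07,"ty":0,"tz":0,"claw":0.2},{"wx":0,"wy":0,"wz":0,"tx":-0.085,"ty":0,"tz":0,"claw":0.2},{"wx":0,"wy":0,"wz":0,"tx":-0.085,"ty":0,"tz":0,"claw":0.2}]' | grep -E "force|grip|clock|pos"
python3 go.py 0.575 0.359 0.115 20
python3 - <<'E'
from h import *
f=bot.grab_frame("side")
for c in lemons(f):
    M=cv2.moments(c); u=(M['m10']/M['m00'],M['m01']/M['m00']); print(np.round(u,1),cv2.contourArea(c),cast("side",u,.0195)[0],cast("side",u,.0365)[0])
E
```

```text
clock: 30.65
position: [0.4195, 0.3109, 0.1186]
force: [-0.3, -0.1, -0.4]
grip_width: 0.0684
t 30.65 p [0.4195 0.3109 0.1186] w 0.0684 F [-0.3 -0.1 -0.4] | w [-5.1 -0.2  0.2] t [ 0.0043 -0.0064 -0.1626]
[154.7 372.5] 660.0 [0.50009861 0.61155338 0.0195    ] [0.49118864 0.61753059 0.0365    ]
[283.  265.4] 624.5 [0.42506344 0.29529641 0.0195    ] [0.41833329 0.31046107 0.0365    ]
[207.9 259.1] 545.0 [0.57651293 0.36053781 0.0195    ] [0.56538309 0.37380717 0.0365    ]
[299.3 238. ] 467.5 [0.43096654 0.19756867 0.0195    ] [0.4240649  0.21557239 0.0365    ]
```

A is at (0.424, 0.216), B at (0.418, 0.310), both on the slab. C is still at (0.576, 0.360). On to C.

```bash
python3 -m creep '[{"wx":-2,"wy":0,"wz":0,"tx":0,"ty":-0.002,"tz":-0.05,"claw":0.2},{"wx":-5,"wy":0,"wz":0,"tx":0.002,"ty":-0.004,"tz":-0.1,"claw":0.2},{"wx":-5,"wy":0,"wz":0,"tx":0.004,"ty":-0.006,"tz":-0.145,"claw":0.2},{"wx":-5,"wy":0,"wz":0,"tx":0.004,"ty":-0.006,"tz":-0.163,"claw":0.2},{"wx":-5,"wy":0,"wz":0,"tx":0.004,"ty":-0.006,"tz":-0.163,"claw":0.2},{"wx":-5,"wy":0,"wz":0,"tx":0.004,"ty":-0.006,"tz":-0.163,"claw":0.2}]' 20 | grep -E "force|grip|clock"
python3 go.py 0.5755 0.3595 0.015 20
```

```text
clock: 31.3
force: [-0.9, 0.9, 0.2]
grip_width: 0.0681
t 31.30 p [0.574  0.3579 0.1118] w 0.0681 F [-0.9  0.9  0.2] | w [-0.1 -0.   0.1] t [ 0.0968 -0.0008 -0.0019]
```

```bash
python3 -m creep '[{"wx":0,"wy":0,"wz":0,"tx":0.04,"ty":-0.001,"tz":-0.001,"claw":0.2},{"wx":0,"wy":0,"wz":0,"tx":0.075,"ty":-0.001,"tz":-0.001,"claw":0.2},{"wx":0,"wy":0,"wz":0,"tx":0.09,"ty":-0.001,"tz":-0.001,"claw":0.2},{"wx":0,"wy":0,"wz":0,"tx":0.0975,"ty":-0.001,"tz":-0.001,"claw":0.2},{"wx":0,"wy":0,"wz":0,"tx":0.0975,"ty":-0.001,"tz":-0.001,"claw":0.2},{"wx":0,"wy":0,"wz":0,"tx":0.0975,"ty":-0.001,"tz":-0.001,"claw":0.2}]' 20 | grep -E "force|grip|clock"
python3 go.py 0.5755 0.3595 0.015 20
```

```text
clock: 31.9
force: [0.1, -0.4, 1.3]
grip_width: 0.0685
t 31.90 p [0.575  0.3599 0.0157] w 0.0685 F [ 0.1 -0.4  1.3] | w [-0.1 -0.1  0.2] t [ 0.0007  0.0005 -0.0003]
```

```bash
python3 -m creep '[{"wx":0,"wy":0,"wz":0,"tx":0.0005,"ty":0,"tz":0,"claw":0.3},{"wx":0,"wy":0,"wz":0,"tx":0.0005,"ty":0,"tz":0,"claw":0.36},{"wx":0,"wy":0,"wz":0,"tx":0.0005,"ty":0,"tz":0,"claw":0.36},{"wx":0,"wy":0,"wz":0,"tx":0.0005,"ty":0,"tz":0,"claw":0.385},{"wx":0,"wy":0,"wz":0,"tx":0.0005,"ty":0,"tz":0,"claw":0.395},{"wx":0,"wy":0,"wz":0,"tx":0.0005,"ty":0,"tz":0,"claw":0.402},{"wx":0,"wy":0,"wz":0,"tx":0.0005,"ty":0,"tz":0,"claw":0.402}]' 20 | grep -E "force|grip|clock|pos"
python3 -m creep '[{"wx":0,"wy":0,"wz":0,"tx":0,"ty":0,"tz":0,"claw":0.408},{"wx":0,"wy":0,"wz":0,"tx":0,"ty":0,"tz":0,"claw":0.415}]' | grep -E "force|grip"
python3 -m creep '[{"wx":0,"wy":0,"wz":0,"tx":0,"ty":0,"tz":0,"claw":0.422},{"wx":0,"wy":0,"wz":0,"tx":0,"ty":0,"tz":0,"claw":0.422}]' | grep -E "force|grip"
python3 -m creep '[{"wx":0,"wy":0,"wz":0,"tx":0,"ty":0,"tz":0,"claw":0.43},{"wx":0,"wy":0,"wz":0,"tx":0,"ty":0,"tz":0,"claw":0.43}]' | grep -E "force|grip"
python3 -m creep '[{"wx":0,"wy":0,"wz":0,"tx":0,"ty":0,"tz":0,"claw":0.43},{"wx":0,"wy":0,"wz":0,"tx":0,"ty":0,"tz":0,"claw":0.43}]' | grep -E "force|grip"
python3 -m creep '[{"wx":0,"wy":0,"wz":0,"tx":0.001,"ty":0,"tz":0,"claw":0.43},{"wx":0,"wy":0,"wz":0,"tx":0.001,"ty":0,"tz":0,"claw":0.43}]' | grep -E "force|grip|pos"
python3 -m creep '[{"wx":0,"wy":0,"wz":0,"tx":0,"ty":0,"tz":0,"claw":0.43}]' | grep -E "force|grip|pos"
```

```text
clock: 32.6
position: [0.5753, 0.36, 0.0154]
force: [0.3, -0.8, 4.3]
grip_width: 0.0512
force: [-0.2, 0.3, 5.8]
grip_width: 0.05
force: [-0.4, -1.5, 5.0]
grip_width: 0.0497
force: [-0.7, -0.7, 5.6]
grip_width: 0.049
force: [0.2, -0.6, 5.3]
grip_width: 0.049
position: [0.5754, 0.36, 0.0147]
force: [-0.7, -1.6, 5.4]
grip_width: 0.0489
position: [0.5754, 0.3601, 0.0148]
force: [-0.9, -0.5, 4.4]
grip_width: 0.0491
```

C behaves just like A and B (4.8 mm of give, same slip force), so all three are soft. Lift C.

```bash
python3 -m creep '[{"wx":0,"wy":0,"wz":0,"tx":-0.003,"ty":0,"tz":0,"claw":0.43},{"wx":0,"wy":0,"wz":0,"tx":-0.008,"ty":0,"tz":0,"claw":0.43},{"wx":0,"wy":0,"wz":0,"tx":-0.016,"ty":0,"tz":0,"claw":0.43},{"wx":0,"wy":0,"wz":0,"tx":-0.03,"ty":0,"tz":0,"claw":0.43},{"wx":0,"wy":0,"wz":0,"tx":-0.05,"ty":0,"tz":0,"claw":0.43},{"wx":0,"wy":0,"wz":0,"tx":-0.065,"ty":0,"tz":0,"claw":0.43},{"wx":0,"wy":0,"wz":0,"tx":-0.065,"ty":0,"tz":0,"claw":0.43}]' | grep -E "force|grip|clock|pos"
python3 go.py 0.4105 0.404 0.08 12
```

```text
clock: 34.4
position: [0.5764, 0.3605, 0.0828]
force: [0.9, 1.1, -1.4]
grip_width: 0.0489
t 34.40 p [0.5764 0.3605 0.0828] w 0.0489 F [ 0.9  1.1 -1.4] | w [ 7.9 -0.3  0.3] t [ 0.0023 -0.0974  0.1412]
```

```bash
python3 -m creep '[{"wx":1,"wy":0,"wz":0,"tx":0.002,"ty":-0.01,"tz":0.015,"claw":0.43},{"wx":3,"wy":0,"wz":0,"tx":0.002,"ty":-0.03,"tz":0.044,"claw":0.43},{"wx":5,"wy":0,"wz":0,"tx":0.002,"ty":-0.05,"tz":0.073,"claw":0.43},{"wx":7,"wy":0,"wz":0,"tx":0.002,"ty":-0.07,"tz":0.102,"claw":0.43},{"wx":8,"wy":0,"wz":0,"tx":0.002,"ty":-0.088,"tz":0.128,"claw":0.43},{"wx":8,"wy":0,"wz":0,"tx":0.002,"ty":-0.097,"tz":0.141,"claw":0.43},{"wx":8,"wy":0,"wz":0,"tx":0.002,"ty":-0.097,"tz":0.141,"claw":0.43}]' | grep -E "force|grip|clock|pos"
python3 go.py 0.4105 0.404 0.0325 12
```

```text
clock: 35.1
position: [0.4087, 0.4047, 0.0802]
force: [1.0, 0.2, -0.7]
grip_width: 0.0484
t 35.10 p [0.4087 0.4047 0.0802] w 0.0484 F [ 1.   0.2 -0.7] | w [ 0.1 -0.3  0.3] t [ 0.0477  0.0013 -0.0014]
```

```bash
python3 -m creep '[{"wx":0,"wy":0,"wz":0,"tx":0.02,"ty":0.001,"tz":-0.002,"claw":0.43},{"wx":0,"wy":0,"wz":0,"tx":0.034,"ty":0.001,"tz":-0.002,"claw":0.43},{"wx":0,"wy":0,"wz":0,"tx":0.042,"ty":0.001,"tz":-0.002,"claw":0.43},{"wx":0,"wy":0,"wz":0,"tx":0.0475,"ty":0.001,"tz":-0.002,"claw":0.43},{"wx":0,"wy":0,"wz":0,"tx":0.0475,"ty":0.001,"tz":-0.002,"claw":0.43},{"wx":0,"wy":0,"wz":0,"tx":0.0475,"ty":0.001,"tz":-0.002,"claw":0.43}]' | grep -E "force|grip|clock|pos"
python3 -m creep '[{"wx":0,"wy":0,"wz":0,"tx":0.001,"ty":0,"tz":0,"claw":0.43},{"wx":0,"wy":0,"wz":0,"tx":0.001,"ty":0,"tz":0,"claw":0.43}]' | grep -E "force|grip|clock|pos"
```

```text
clock: 35.7
position: [0.4113, 0.4044, 0.0329]
force: [0.7, -0.4, 0.0]
grip_width: 0.0483
clock: 35.9
position: [0.4115, 0.4045, 0.0323]
force: [-0.1, -0.8, -0.2]
grip_width: 0.0482
```

```bash
python3 -m creep '[{"wx":0,"wy":0,"wz":0,"tx":0.0008,"ty":0,"tz":0,"claw":0.43},{"wx":0,"wy":0,"wz":0,"tx":0.0008,"ty":0,"tz":0,"claw":0.43}]' | grep -E "force|grip|clock|pos"
```

```text
clock: 36.1
position: [0.4115, 0.4046, 0.0316]
force: [1.1, -0.2, -1.4]
grip_width: 0.0493
```

```bash
python3 -m creep '[{"wx":0,"wy":0,"wz":0,"tx":0.0008,"ty":0,"tz":0,"claw":0.43},{"wx":0,"wy":0,"wz":0,"tx":0.0008,"ty":0,"tz":0,"claw":0.43}]' | grep -E "force|grip|clock|pos"
```

```text
clock: 36.3
position: [0.4116, 0.4048, 0.0311]
force: [-1.0, -0.5, 5.0]
grip_width: 0.0488
```

Touchdown. Release, rise well clear, then check.

```bash
python3 -m creep '[{"wx":0,"wy":0,"wz":0,"tx":0,"ty":0,"tz":0,"claw":0.39},{"wx":0,"wy":0,"wz":0,"tx":0,"ty":0,"tz":0,"claw":0.35},{"wx":0,"wy":0,"wz":0,"tx":0,"ty":0,"tz":0,"claw":0.22},{"wx":0,"wy":0,"wz":0,"tx":0,"ty":0,"tz":0,"claw":0.2},{"wx":0,"wy":0,"wz":0,"tx":-0.03,"ty":0,"tz":0,"claw":0.2},{"wx":0,"wy":0,"wz":0,"tx":-0.08,"ty":0,"tz":0,"claw":0.2},{"wx":0,"wy":0,"wz":0,"tx":-0.13,"ty":0,"tz":0,"claw":0.2},{"wx":0,"wy":0,"wz":0,"tx":-0.18,"ty":0,"tz":0,"claw":0.2}]' | grep -E "force|grip|clock|pos"
python3 -m creep '[{"wx":0,"wy":0,"wz":0,"tx":0,"ty":0.05,"tz":0,"claw":0.2},{"wx":0,"wy":0,"wz":0,"tx":0,"ty":0.1,"tz":0,"claw":0.2},{"wx":0,"wy":0,"wz":0,"tx":0,"ty":0.15,"tz":0,"claw":0.2},{"wx":0,"wy":0,"wz":0,"tx":0,"ty":0.2,"tz":0,"claw":0.2},{"wx":0,"wy":0,"wz":0,"tx":0,"ty":0.25,"tz":0,"claw":0.2},{"wx":0,"wy":0,"wz":0,"tx":0,"ty":0.3,"tz":0,"claw":0.2},{"wx":0,"wy":0,"wz":0,"tx":0,"ty":0.35,"tz":0,"claw":0.2},{"wx":0,"wy":0,"wz":0,"tx":0,"ty":0.4,"tz":0,"claw":0.2}]' | grep -E "force|grip|clock|pos"
python3 -m creep '[{"wx":0,"wy":0,"wz":0,"tx":0,"ty":0.05,"tz":0,"claw":0.2},{"wx":0,"wy":0,"wz":0,"tx":0,"ty":0.1,"tz":0,"claw":0.2},{"wx":0,"wy":0,"wz":0,"tx":0,"ty":0.15,"tz":0,"claw":0.2},{"wx":0,"wy":0,"wz":0,"tx":0,"ty":0.15,"tz":0,"claw":0.2}]' | grep -E "force|grip|clock|pos"
python3 - <<'E'
from h import *
for n in("top","side"):
    f=bot.grab_frame(n); cv2.imwrite(f"pics/{n}9.png",f)
    for c in lemons(f):
        M=cv2.moments(c); u=(M['m10']/M['m00'],M['m01']/M['m00']); X=cast(n,u,.0365)[0]; d=X[:2]-[.418,.310]; a=np.radians(4.5)
        print(n,np.round(u,1),np.round(X,3),'slab',np.round([d[0]*np.cos(a)+d[1]*np.sin(a),-d[0]*np.sin(a)+d[1]*np.cos(a)],3))
E
```

```text
clock: 37.1
position: [0.4105, 0.4032, 0.2131]
force: [0.7, 1.3, 0.2]
grip_width: 0.0685
clock: 37.9
position: [0.4944, 0.0103, 0.211]
force: [1.4, 1.1, 0.5]
grip_width: 0.0681
clock: 38.3
position: [0.5259, -0.143, 0.21]
force: [-0.1, 1.4, 1.3]
grip_width: 0.0681
top [115.5 275.7] [0.411 0.404 0.036] slab [-0.     0.095]
top [153.6 273.4] [0.417 0.31  0.036] slab [-0.001 -0.   ]
top [191.5 270.4] [0.425 0.215 0.036] slab [-0.    -0.095]
top [ 15.4 251.4] [0.468 0.662 0.036] slab [0.078 0.347]
side [154.6 372.6] [0.491 0.618 0.036] slab [0.097 0.301]
side [263.9 298.4] [0.412 0.405 0.036] slab [0.001 0.096]
side [283.  265.5] [0.418 0.311 0.036] slab [0.    0.001]
side [298.1 238. ] [0.426 0.217 0.036] slab [ 0.001 -0.094]
```

View pics/side9.png

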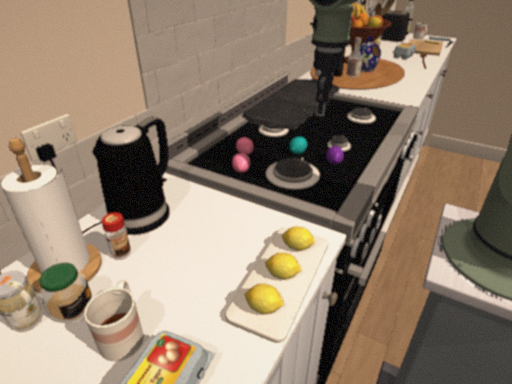

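View pics/top9.png

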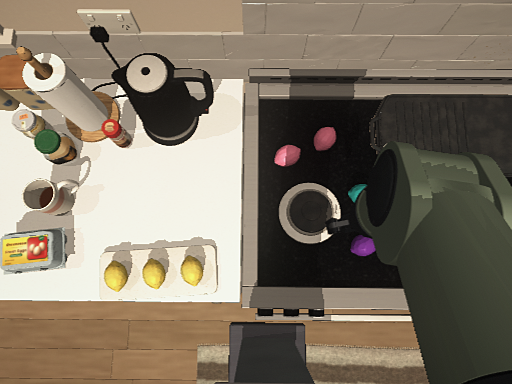

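Both views show the three lemons upright on the slab, at top px (116,276), (154,273), (192,270) and slab y of about +95, 0 and −95 mm. Bystanders and look-alikes are where they were, and the arm is clear. Handing in.

```bash
python3 -c "
from workcell import bot
print(bot.job_done())"
```

```text
the job is handed in; nothing more can be done
None
```

I judged all three lemons soft, set them all down on the slab, and handed the job in at about 38 s with the arm clear.

- **Feel:** I squeezed each lemon across its middle in small position-controlled steps. Each gave nearly 5 mm (down to about 48.8 mm between the flanks) without the fingers stalling.
- **Comparison presses:** I pressed down lightly on the lemons at equal closure to compare where the pads slip. The slip forces were roughly alike: about 1–4 N at the light squeeze, and about 4.5–5 N on lemons B and C (middle and left) at the full one. At least one lemon had to be soft and none stood out, so I took all three as soft.
- **Placing:** Each lemon was lowered until the wrist force showed contact, then released. In the final pictures both cameras agree within about 2 mm. The lemons lie on the slab's centre line at about −95, 0 and +95 mm along it, with bystanders and look-alikes where they were.

**Uncertain:** finger force can't be read on this robot. The soft verdicts and the absence of bruising rest on finger travel and the comparison presses, not on a measured force. Two readings at the light squeeze were noisy: B's slip force was up to about 1.6 times C's at the same height, which I put down to sensor noise.

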